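# Hang the showcase door back on its pintles

### The arm

A 7-joint arm with a two-finger parallel gripper is mounted at the origin on the work surface. World frame = base frame: x ahead of the robot, y to its left, z up, the work surface at z = 0. Lengths are in m, angles in rad, forces in N, time in s.
With the tool pointing down it reaches from about 0.425 to 0.875 m from the base axis. Payload 4.7 kg.
Tool frame: the origin (TCP) lies between the finger pads; the fingertips stand 14 mm ahead of it and the grasp point (between the pads) lies 5 mm behind it; z points along the fingers, y is the line along which they close (so a half turn about z gives the same grasp; the last joint's range is limited). The gripper opens to 87 mm and grips with 3 to 60 N. Pads are 19 mm wide; open, the fingers measure 117 mm over their backs; the gripper's body (75 mm by 190 mm) begins 51 mm behind the grasp point.
Start: joints at [-1.315, 0.321, -0.07, 1.45, 0.023, 1.371, -0.057], TCP at [0.156, 0.631, 0.2] pointing down, gripper open.
Joint ranges: [-2.86, 2.86], [-0.3, 2.09], [-1.38, 1.24], [0.06, 2.45], [-1.56, 4.7], [0.09, 2.05], [-2.69, 2.69]. Speed limits (rad/s): [2.57, 2.57, 3.14, 3.14, 3.14, 3.14, 3.14].

### API

Orientations are given as a rotation vector (axis times angle).
In Python, from bench import get_state, get_image, camera_params, close_job gives the robot as it stands. The module is installed in compiled form; this text tells all that it offers.
- The arm moves only by the tool arm_command, never from a script. Its argument "motion" is a list of rows, each a list of 5 numbers: the finger opening in mm, from 0 to 87, then the shift along the tool's x, y, z in mm, then the turn about the tool's z in degrees. In form: [[gripper, x, y, z, spin], ...]. A call has 1 to 5 rows; each row is the pose to reach, as a shift and turn from the pose commanded when the call began, along the tool's axes at that moment; what a row does not reach only later rows make up. A row lasts 1/12 s, in which the tool goes at most 41.7 mm and 7.16 degrees, less where a joint would pass 70% of its speed; a pose out of reach is approached as far as the arm can. A call with a gripper value outside its range is refused whole. The fingers move at their own pace and stop on an object; "newtons" is the grip in N (left out, the last holds). Time passes only in rows, so rows that repeat a pose let the fingers close. It gives the time, the measured TCP pose, the force, the opening and the grip force at its end, in the units of the state.
- get_state(): the state, without advancing time (a new reading comes with each control period).
- get_image(name): name is "scene" or "top" or "wrist"; returns (picture, depth): 400x640x3 uint8, red, green, blue; 400x640 float32, m along the optical axis (not along the pixel's ray), 0 where there is no reading.
- camera_params(name): a dict with "intrinsics" (3x3 intrinsics, pixels), "D" ([k1, k2, p1, p2, k3] as OpenCV has them; the pictures are not rectified), "extrinsics" (4x4, takes a point from camera to world coordinates). Camera axes: x right, y down, z forward; pixel columns grow to the right and rows downward; lengths in m; the calibration is good to about 2 mm. A picture is of the moment at which its call begins: read the wrist's pose just before it. camera_params takes no time and is no camera call; for the wrist camera it gives the pose at the moment of the call.
- close_job(): hands the job in; it is judged then, once.
The state is a dict: "time": time; "joint_positions": joint angles; "qd": joint speeds; "joint_torque": joint torques, N m; "position": TCP position; "tool_rot": TCP orientation; "ft_force": force on the tool from outside, world axes, zero at the start; "torque": the same for the moment, N m; "grip_width": opening from 0.0 (shut) to 1.0 (fully open); "grip_force": force on a finger pad.
Only numpy, scipy, OpenCV 4.12 (cv2) and the standard library are available. Lean on these libraries where they do the work, as an engineer would, in place of code of your own. Each camera call takes 0.05 s, during which the arm holds its last target. There are 200 camera calls.

### The job

The door of the miniatures showcase has been taken off and stands in the plywood rack with two rulebooks. Lift it out upright, hang it standing well open so that both of its knuckles go right down onto the two hinge pins of the showcase, then swing it fully shut and let go. Work gently: do not force, drop or slam the door against the showcase or its hinges, and leave everything else on the table where it is.

Things in the scene. Friction and masses are not known exactly. Their poses are not given: they have to be found in the camera images.
- leaf_mid (a point): centre of the door, 95 mm above its underside; axes as the door's. Shut, the door has the yaw of the showcase; open by an angle a, it has the yaw of the showcase plus a (anticlockwise seen from above)
- leaf_grip (a point): middle of the door's top rail, 16 mm below the top edge, the place to grip from above, fingers closing across the 12 mm thickness (x). The rail is solid wood, 38 mm high, over the whole width. The centre of mass lies 4 mm from the middle towards the hinge edge, half-way up
- leaf: the door: a dark wooden frame with a clear pane, 160 mm wide, 190 tall, 12 thick, 0.29 to 0.47 kg, standing upright. Origin: centre of its underside. z up along the door; the outer face, with a small steel knob (20 mm proud, at mid height near the free edge), looks along -x; hinge edge on the -y side, free edge on the +y side
- knuckle_low (a point): centre of the bottom mouth of the door's lower knuckle: a steel tube 21 mm long, 18.6 mm outside, bore 10.8 mm, open through, at (0, -97, 30) mm in the door's frame, joined to the door by a strap plate 3 mm thick that lies on the outer face from the hinge edge to 29 mm in
- knuckle_up (a point): the same for the upper knuckle, at (0, -97, 140) mm in the door's frame
- leaf_free (a point): mid-height of the door's free edge, at (0, 80, 95) mm in the door's frame
- case: the miniatures showcase, a fixed dark wooden cabinet, 150 mm deep (x), 190 wide (y), 235 tall, its open front (at x = -75 mm) looking along its own -x. Origin: centre of its underside. A steel hinge strip stands on the front's -y edge with two short arms; each ends in a round shoulder 15 mm across with an upright steel pin, 8 mm thick, 19 mm tall, the top 2.5 mm tapering to 6.2 mm
- seat_low (a point): nominal centre of the lower shoulder's top, where the lower knuckle's underside rests: (-91, -90, 55) mm in the case's frame, axes as the case's. The strip is screwed on through slotted holes: both pins, always in line and upright, stand up to 4.2 mm off nominal along the case's x and up to 4.2 mm along its y. That is not measured: see or feel it. The strip does not give
- seat_up (a point): the same for the upper shoulder: (-91, -90, 165) mm in the case's frame. The pin tops are 19 mm above the seats
- bumper (a point): tip of the upper of two rubber bumpers that stop the shut door, 8 mm proud of the case's front, at (-83, 75, 195) mm in the case's frame. Against them the door stands within 3 degrees of parallel to the front
- rack: fixed plywood rack: base 170 x 130 x 10 mm, three upright slots along its y, 50 mm apart along its x, each 15.6 mm wide between plates 80 mm long whose tops are 60 mm above the table. Origin: centre of its underside. The door stands upright on the base in any one of the slots, 12 mm thick rulebooks (up to 110 mm above the table) in the other two
- book_a: a slim blue rulebook 150 x 95 x 12 mm standing in the rack; leave it alone. Origin: centre of its underside
- book_b: a slim black rulebook 140 x 100 x 12 mm standing in the rack; leave it alone. Origin: centre of its underside
- figure_a: a painted miniature on a 25 mm base, about 55 mm tall, beyond the showcase; leave it alone. Origin: centre of its underside
- figure_b: the same, between the rack and the robot; leave it alone. Origin: centre of its underside
- water: a water bottle, 64 mm across, 205 mm tall, to the left of the showcase; leave it alone. Origin: centre of its underside
- cup: a paper cup, 80 mm across, 100 mm tall, beyond the rack; leave it alone. Origin: centre of its underside
- deck: a closed deck box 68 x 94 x 22 mm lying beyond the rack; leave it alone. Origin: centre of its underside

How it is judged:
On the way, in this order (a step that is already met when the one before it is completed fails the run):
1. the door has been lifted clear of the rack, upright (z of leaf_mid in the frame of rack above 0.16 m and angle between leaf_mid's own z axis and vertical below 0.2 rad), for 0.1 s.
2. both knuckles are right down on their pins, with the door standing at least 40 degrees open (z of knuckle_low in the frame of seat_low between -0.002 and 0.0025 m and horizontal distance between knuckle_low and seat_low below 0.008 m and z of knuckle_up in the frame of seat_up between -0.002 and 0.0025 m and horizontal distance between knuckle_up and seat_up below 0.008 m and angle between the x axis of leaf_mid and the x axis of case, either way round above 0.7 rad), for 0.2 s.
At the end, for the whole second after the job is handed in: Both knuckles are fully down on their pins (undersides within 2.5 mm of the seats, within 8 mm of the nominal pin axis to the side), the door hangs upright (within 4 degrees), is shut (within 5 degrees of parallel to the front), at rest and released (z of knuckle_low in the frame of seat_low between -0.002 and 0.0025 m and horizontal distance between knuckle_low and seat_low below 0.008 m and z of knuckle_up in the frame of seat_up between -0.002 and 0.0025 m and horizontal distance between knuckle_up and seat_up below 0.008 m and angle between the x axis of leaf_mid and the x axis of case, either way round below 0.09 rad and y of leaf_free in the frame of case above 0.05 m and angle between leaf_mid's own z axis and vertical below 0.07 rad and contact force between the fingers and leaf below 0.3 N and linear speed of leaf below 0.01 m/s and angular speed of leaf below 0.06 rad/s); the robot touches nothing.
It fails at once if the door is forced, dropped or slammed: more than 40 N between it and the showcase with its hinge pins (contact force between leaf and case above 40 N).
It fails at once if the door tips over (more than 25 degrees from upright) (angle between leaf_mid's own z axis and vertical above 0.44 rad).
It fails at once if a rulebook, miniature, the deck box, the bottle or the cup is shifted by more than 25 mm (distance of any of book_a, book_b, figure_a, figure_b, water, cup, deck from where it was at the start of the episode above 0.025 m).
It also fails if it takes over 72 s, if anything falls off the work surface, if the arm or the gripper's body presses on something with over 40 N, if the wrist force passes 120 N, or if a joint passes its speed limit or range.

## Working session

There is one attempt and no reset: what is moved stays moved. The work goes in short steps, Python scripts to look and compute and a tool call to move; the robot and the scene stay as the last step left them, time stands still between calls to the robot, and variables do not carry over. Pictures are saved under pics/ and viewed, at most 10 in all, crops included, and the job is handed in when it is done.

Besides the shell and the picture viewer there is one more tool, called after "Emit:" as a command line: name --pt "numbers of a row" for each row, then --argument value for the rest. arm_command: Moves the arm, as the interface text tells. Its arguments: {"type":"object","properties":{"motion":{"type":"array"},"newtons":{"type":"number"}},"required":["motion"]}

```bash
mkdir -p pics; cat > h.py <<'E'
import numpy as np, cv2
from bench import *
def shot(n):
    im,d=get_image(n); p=camera_params(n); return im,d,p
def save(im,name): cv2.imwrite('pics/'+name,cv2.cvtColor(im,cv2.COLOR_RGB2BGR))
def cloud(d,p):
    K=np.array(p['intrinsics']);D=np.array(p['D'],float);T=np.array(p['extrinsics'])
    h,w=d.shape; u,v=np.meshgrid(np.arange(w),np.arange(h))
    uv=np.stack([u,v],-1).reshape(-1,1,2).astype(np.float64)
    n=cv2.undistortPoints(uv,K,D).reshape(h,w,2)
    P=np.concatenate([n*d[...,None],d[...,None]],-1)
    W=P@T[:3,:3].T+T[:3,3]; W[d<=0]=np.nan; return W
E
python3 - <<'E'
from h import *
s=get_state();print(s)
for n in('scene','top'):
    im,d,p=shot(n);save(im,n+'0.png');np.savez(''+n+'0.npz',im=im,d=d,W=cloud(d,p))
    print(n,np.array(p['extrinsics']).round(3).tolist(),np.array(p['intrinsics']).round(1).tolist())
E
```

```text
{'time': 0.0, 'joint_positions': array([-1.31490664,  0.32186091, -0.0700786 ,  1.45168969,  0.02261597,
        1.37079256, -0.05687971]), 'qd': array([ 0.00106391, -0.00080689,  0.00157366, -0.00010822,  0.00104285,
        0.00055786,  0.00064525]), 'joint_torque': array([-4.92460174e-06, -4.91273725e+01, -4.03602831e-01, -3.12526309e+01,
       -6.39149174e-02,  4.36471682e-02,  1.60568616e-04]), 'position': array([0.15555214, 0.63048951, 0.19872953]), 'tool_rot': array([-3.78787356e-01, -3.11854994e+00,  3.07828438e-03]), 'ft_force': array([-1.43333269, -0.3631967 , -0.43790865]), 'torque': array([-8.67776247e-05, -4.44537666e-02, -4.61126583e-02]), 'grip_force': 0.0, 'grip_width': 1.002306146529604}
scene [[0.591, 0.521, -0.616, 1.284], [0.807, -0.38, 0.453, -0.448], [0.002, -0.765, -0.644, 0.889], [0.0, 0.0, 0.0, 1.0]] [[436.2, 0.0, 333.9], [0.0, 436.2, 201.4], [0.0, 0.0, 1.0]]
top [[0.023, -0.998, 0.057, 0.484], [-1.0, -0.022, 0.015, 0.059], [-0.014, -0.057, -0.998, 1.318], [0.0, 0.0, 0.0, 1.0]] [[387.9, 0.0, 319.2], [0.0, 387.9, 200.3], [0.0, 0.0, 1.0]]
```

View pics/scene0.png

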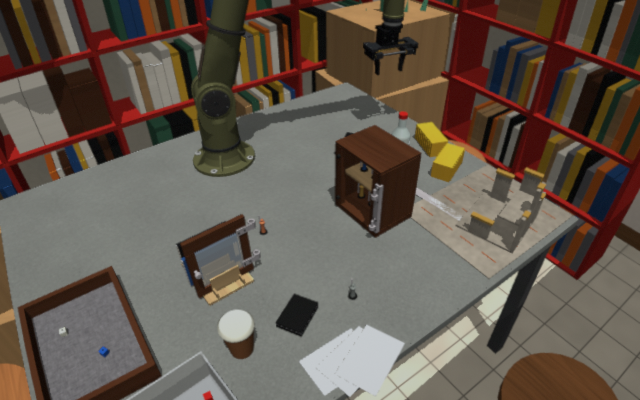

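View pics/top0.png

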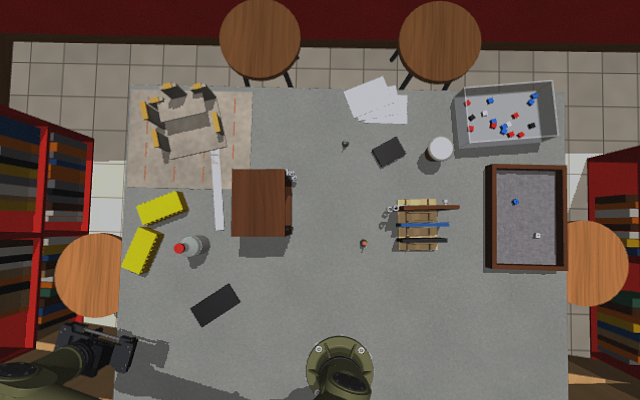

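The door stands in the far slot (top view ~(430,207)), with its knuckles at the left (~(388,208)). The showcase is at ~(262,202) and its hinge strip at ~(291,175). So the door already has about the yaw of "90° open".

```bash
python3 - <<'E'
from h import *
f=np.load('top0.npz');W=f['W'];im=f['im']
z=W[...,2]
def rect(m,name):
    P=W[m]; r=cv2.minAreaRect((P[:,:2]*1000).astype(np.float32)); print(name,m.sum(),r,'z',np.median(P[:,2]),'mean',P.mean(0).round(4))
M=np.zeros(z.shape,bool)
a=M.copy();a[160:250,225:300]=1
rect(a&(z>.225)&(z<.25),'case')
b=M.copy();b[190:225,380:480]=1
rect(b&(z>.185)&(z<.215),'door')
b[:]=0;b[195:260,390:450]=1
rect(b&(z>.0)&(z<.3)&(z>.085)&(z<.13),'books')
for r in range(165,192,2): print(r,[(round(1000*z[r,c])) for c in range(282,304)])
print()
for r in range(198,222,2): print(r,[(round(1000*z[r,c])) for c in range(376,402)])
for (u,v) in [(346,144),(364,243),(440,150),(388,152),(190,245),(430,240)]: print(u,v,W[v,u].round(3))
def en(n,y0,y1,x0,x1,k,o):
    save(cv2.resize(np.load(n)['im'][y0:y1,x0:x1],None,fx=k,fy=k,interpolation=cv2.INTER_CUBIC),o)
a=np.load('top0.npz')['im'][160:250,280:470]; b=np.load('scene0.npz')['im'][120:310,170:430]
save(np.vstack([cv2.resize(a,(780,369),interpolation=2)]),'topc.png')
E
```

```text
case 3587 ((536.1355590820312, 247.4700469970703), (189.10467529296875, 149.3201904296875), 1.0454357862472534) z 0.234996745530496 mean [0.5357 0.2469 0.235 ]
door 246 ((535.4322509765625, -245.90505981445312), (11.770198822021484, 159.5460968017578), 1.3627105951309204) z 0.1996163119815918 mean [ 0.5351 -0.2468  0.1994]
books 422 ((489.1126708984375, -250.335693359375), (130.13827514648438, 154.441162109375), 7.461338043212891) z 0.1071882680050017 mean [ 0.4672 -0.2541  0.1067]
165 [3, 0, -1, 1, 2, 2, 0, -7, -2, 0, 0, 1, -4, -6, -4, -1, -1, 0, 0, 4, 1, 0]
167 [3, 0, 0, -2, 1, 2, 1, 0, 1, 0, -1, 1, 2, 3, 4, 0, 1, -3, 5, -2, 3, 2]
169 [235, 234, 232, 193, 191, 189, -1, 4, -1, 0, 2, 3, -1, 4, 1, 0, 1, 1, 1, 2, -2, -2]
171 [236, 235, 236, 225, 196, 189, 189, 155, -6, 164, 169, 3, -2, -1, 1, 2, 0, -2, 0, 0, 2, 6]
173 [234, 239, 235, 220, 194, 193, 189, 159, 181, 182, 181, 165, 163, -3, 2, 1, -4, 0, 3, -3, 2, 3]
175 [237, 235, 234, 226, 198, 190, 187, 162, 168, 164, 166, 167, 154, 1, -3, -4, -2, -1, -5, 0, -3, 3]
177 [235, 237, 236, 227, 197, 166, 144, 141, 121, 86, 72, 74, 71, 70, 54, 2, -3, -5, 2, -1, -2, -1]
179 [233, 233, 232, 222, 196, 170, 137, 104, 91, 84, 53, 60, 57, 55, 54, 0, 0, 0, 5, 2, 3, -1]
181 [236, 239, 236, 195, 190, 174, 133, 100, 65, 32, 30, -2, -3, -1, -1, -1, -3, -3, -1, -5, 0, 1]
183 [231, 236, 232, 135, 132, 132, 137, 103, 70, 31, 1, -3, 0, 0, -1, -2, 5, -5, -3, 2, -5, 3]
185 [236, 235, 240, 69, 69, 69, 67, 69, 69, 29, 1, -2, -5, 0, -1, 0, 1, -2, 2, 4, 0, 2]
187 [239, 235, 235, 21, 22, 21, 27, 23, 19, 21, 0, 1, -4, 3, 4, 0, -2, 0, -2, 2, 2, -1]
189 [230, 236, 236, 29, 19, 22, 23, 20, 20, 24, 0, -1, -2, -1, -3, -1, -3, 1, 2, 0, 0, -3]
191 [236, 233, 233, 18, 24, 29, 22, 19, 20, 20, -3, -1, 3, 5, 3, -5, 0, -1, 3, 0, -1, -1]
Traceback (most recent call last):
ValueError: cannot convert float NaN to integer
```

```bash
python3 - <<'E'
from h import *
from scipy.spatial.transform import Rotation as R
W=np.load('top0.npz')['W'];z=W[...,2]
for r in range(170,181): print(r,[(c,*(W[r,c]*1000).round().astype(int).tolist()) for c in range(289,295) if z[r,c]>.04])
for (u,v) in [(346,144),(364,243),(440,150),(388,152),(190,245)]: print(u,v,W[v,u].round(3))
s=get_state();p=camera_params('wrist');T=np.eye(4);T[:3,:3]=R.from_rotvec(s['tool_rot']).as_matrix();T[:3,3]=s['position']
print((np.linalg.inv(T)@np.array(p['extrinsics'])).round(4),p['intrinsics'],p['D'])
E
```

```text
170 []
171 [(289, 637, 170, 155), (291, 636, 163, 164), (292, 635, 160, 169)]
172 [(289, 633, 170, 159), (290, 631, 165, 179), (291, 630, 161, 184), (292, 630, 158, 187), (293, 632, 157, 166)]
173 [(289, 630, 170, 159), (290, 627, 165, 181), (291, 627, 161, 182), (292, 627, 159, 181), (293, 630, 157, 165), (294, 630, 154, 163)]
174 [(289, 626, 169, 165), (290, 626, 166, 167), (291, 625, 162, 173), (292, 626, 159, 172), (293, 627, 157, 163), (294, 626, 154, 167)]
175 [(289, 624, 169, 162), (290, 623, 166, 168), (291, 623, 163, 164), (292, 623, 160, 166), (293, 623, 157, 167), (294, 625, 155, 154)]
176 [(289, 622, 170, 153), (290, 626, 170, 116), (291, 630, 170, 87), (292, 622, 161, 153), (293, 633, 166, 60), (294, 631, 161, 73)]
177 [(289, 620, 171, 141), (290, 622, 170, 121), (291, 627, 170, 86), (292, 628, 168, 72), (293, 628, 164, 74), (294, 628, 161, 71)]
178 [(289, 620, 174, 112), (290, 620, 170, 114), (291, 623, 170, 86), (292, 628, 170, 49), (293, 627, 166, 51), (294, 625, 161, 71)]
179 [(289, 618, 174, 104), (290, 620, 172, 91), (291, 620, 170, 84), (292, 624, 169, 53), (293, 623, 166, 60), (294, 624, 162, 57)]
180 [(289, 615, 175, 101), (290, 619, 174, 68), (291, 619, 172, 64), (292, 622, 170, 42)]
346 144 [ 0.75  -0.007  0.021]
364 243 [ 0.421 -0.07   0.054]
440 150 [ 0.72  -0.299  0.102]
388 152 [ 0.725 -0.148  0.023]
190 245 [0.407 0.462 0.153]
[[-4.000e-04 -9.698e-01 -2.439e-01  6.580e-02]
 [ 1.000e+00 -6.000e-04  7.000e-04 -1.000e-04]
 [-8.000e-04 -2.439e-01  9.698e-01 -1.853e-01]
 [ 0.000e+00  0.000e+00  0.000e+00  1.000e+00]] [[308.80227039   0.         321.35510613]
 [  0.         308.80227039 205.04738692]
 [  0.           0.           1.        ]] [0.02057997 0.         0.         0.         0.        ]
```

Emit:
arm_command --pt "60 0 0 -40 0" --pt "60 0 0 -80 0" --pt "60 0 0 -120 0" --pt "60 0 0 -160 0" --pt "60 0 0 -160 0"

```text
time: 0.52
position: [0.1561, 0.6335, 0.3693]
tool_rot: [0.379, 3.117, 0.021]
ft_force: [-0.4, 0.2, 1.9]
grip_width: 0.731
grip_force: 0.0
```

Emit:
arm_command --pt "60 -33 -25 0 7" --pt "60 -66 -50 0 14" --pt "60 -99 -76 0 21" --pt "60 -132 -101 0 28" --pt "60 -165 -127 0 35"

```text
time: 0.93
position: [0.2862, 0.4667, 0.3593]
tool_rot: [-1.308, -2.856, 0.001]
ft_force: [1.2, 0.6, 1.0]
grip_width: 0.693
grip_force: 0.0
```

Emit:
arm_command --pt "60 -40 -2 0 7" --pt "60 -80 -4 0 14" --pt "60 -120 -6 0 21" --pt "60 -160 -8 0 28" --pt "60 -200 -9 0 35"

```text
time: 1.35
position: [0.4107, 0.3102, 0.3597]
tool_rot: [-2.106, -2.331, 0.0]
ft_force: [-0.2, 0.3, 1.0]
grip_width: 0.693
grip_force: 0.0
```

Emit:
arm_command --pt "60 -35 22 0 2" --pt "60 -70 44 0 4.8" --pt "60 -105 66 0 4.8" --pt "60 -140 88 0 4.8" --pt "60 -175 110 0 4.8"

```text
time: 1.77
position: [0.5388, 0.1481, 0.3597]
tool_rot: [-2.195, -2.247, -0.0]
ft_force: [0.7, 0.9, 0.1]
grip_width: 0.69
grip_force: 0.0
```

Emit:
arm_command --pt "60 -33 25 0 0" --pt "60 -60 50 0 0" --pt "60 -60 50 0 0"

```text
time: 2.02
position: [0.5926, 0.0822, 0.3585]
tool_rot: [2.205, 2.231, -0.006]
ft_force: [-1.0, 0.2, -0.8]
grip_width: 0.689
grip_force: 0.0
```

```bash
python3 - <<'E'
from h import *
from scipy.spatial.transform import Rotation as R
s=get_state();im,d,p=shot('wrist');np.savez('w1.npz',im=im,d=d,W=cloud(d,p));save(im,'w1.png')
print(s['position'],R.from_rotvec(s['tool_rot']).as_matrix().round(3))
E
```

```text
[0.59263978 0.08216419 0.35848436] [[-0.011  1.     0.001]
 [ 1.     0.011 -0.006]
 [-0.006  0.001 -1.   ]]
```

View pics/w1.png

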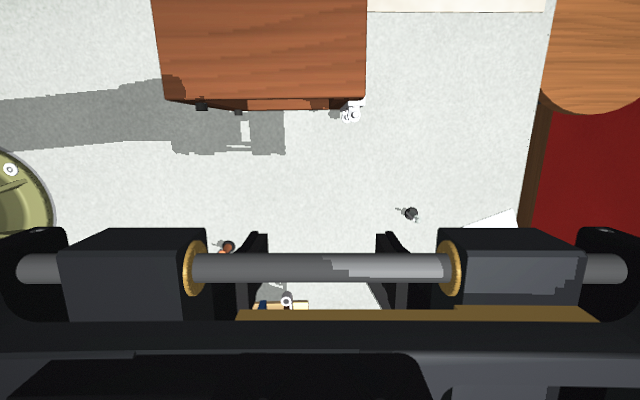

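Wrist view: the case front edge is at row ~105, the pin cluster at (352,110), and a door knuckle at (287,300).

```bash
python3 - <<'E'
from h import *
W=np.load('w1.npz')['W'];z=W[...,2]
for r in range(98,124): print(r,[(c,*(W[r,c]*1000).round().astype(int).tolist()) for c in range(342,364) if .175<z[r,c]<.192])
im=np.load('w1.npz')['im']
# case edges in wrist: fit
m=(z>.23)&(z<.24); P=W[m][:,:2]*1000; print(cv2.minAreaRect(P.astype(np.float32)),m.sum())
cols=range(175,335,3); E=np.array([P2[:2]*1000 for c in cols for P2 in [W[np.where(m[:,c])[0].max(),c]]]); print('front edge slope deg',np.degrees(np.polyfit(E[:,0],E[:,1],1)[0]),np.polyval(np.polyfit(E[:,0],E[:,1],1),536))
rows=range(5,90,3); E=np.array([W[r,np.where(m[r])[0].max()][:2]*1000 for r in rows]); print('side',np.degrees(np.polyfit(E[:,1],E[:,0],1)[0]),E[:,0].mean(),E[:,1].mean())
W=np.load('top0.npz')['W'];z=W[...,2]
m=np.zeros(z.shape,bool);m[195:225,395:470]=1;m&=(z>.19)&(z<.21);P=W[m][:,:2]*1000
f=np.polyfit(P[:,1],P[:,0],1);print('door x vs y slope',np.degrees(f[0]),np.polyval(f,-246),P[:,1].min(),P[:,1].max())
save(cv2.resize(im[85:135,320:390],None,fx=10,fy=10,interpolation=2),'w1c.png')
E
```

```text
98 []
99 []
100 [(361, 633, 181, 192)]
101 [(342, 612, 180, 185), (343, 614, 180, 183), (344, 615, 180, 185), (345, 616, 180, 183), (346, 617, 180, 183), (347, 618, 180, 185)]
102 [(347, 619, 180, 177), (348, 619, 179, 192)]
103 [(347, 619, 179, 178)]
104 [(347, 619, 178, 177), (348, 619, 177, 191)]
105 [(347, 619, 177, 178), (349, 620, 176, 192), (350, 621, 176, 192), (351, 622, 176, 192), (352, 623, 176, 191), (353, 624, 176, 191), (354, 625, 176, 192), (355, 626, 176, 191), (356, 628, 176, 190), (357, 629, 176, 189), (358, 630, 176, 190), (359, 631, 176, 188), (360, 632, 176, 190), (361, 633, 176, 189), (362, 634, 176, 188), (363, 635, 176, 189)]
106 [(350, 622, 175, 183), (351, 623, 175, 183), (352, 624, 175, 186), (353, 625, 175, 188), (354, 625, 175, 190), (355, 627, 175, 189), (356, 628, 175, 190), (357, 629, 175, 189), (358, 630, 175, 189), (359, 631, 175, 187)]
107 [(352, 624, 174, 186), (353, 625, 174, 188), (354, 625, 174, 190), (355, 627, 174, 189), (356, 628, 174, 189), (357, 629, 174, 188), (358, 630, 174, 188), (359, 631, 174, 187)]
108 []
109 []
110 []
111 [(353, 625,
[... 627 characters left out ...]
354, 626, 166, 185), (355, 627, 166, 186), (356, 629, 166, 184), (357, 630, 166, 184), (358, 631, 166, 183)]
116 [(352, 625, 165, 179), (353, 625, 165, 184), (354, 626, 165, 185), (355, 628, 165, 183), (356, 629, 165, 185), (357, 630, 165, 185)]
117 [(353, 626, 164, 180), (354, 627, 164, 181), (355, 628, 164, 184), (356, 629, 164, 182)]
118 []
119 []
120 []
121 []
122 []
123 []
((534.8348388671875, 218.4961700439453), (190.1151885986328, 82.29413604736328), 1.8564597368240356) 20663
front edge slope deg 1.9369406807363565 177.78960095226753
side -2.089062837018578 629.2088385934352 222.537794275143
door x vs y slope -2.6437036405204104 535.1825336919429 -325.5887977910979 -166.20727725703333
```

Emit:
arm_command --pt "60 -40 -7 0 0" --pt "60 -80 -14 0 0" --pt "60 -120 -20 0 0" --pt "60 -160 -27 0 0" --pt "60 -200 -34 0 0"

```text
time: 2.48
position: [0.5594, -0.1096, 0.3597]
tool_rot: [-2.191, -2.25, -0.001]
ft_force: [0.6, -0.3, -0.4]
grip_width: 0.69
grip_force: 0.0
```

View pics/w1c.png

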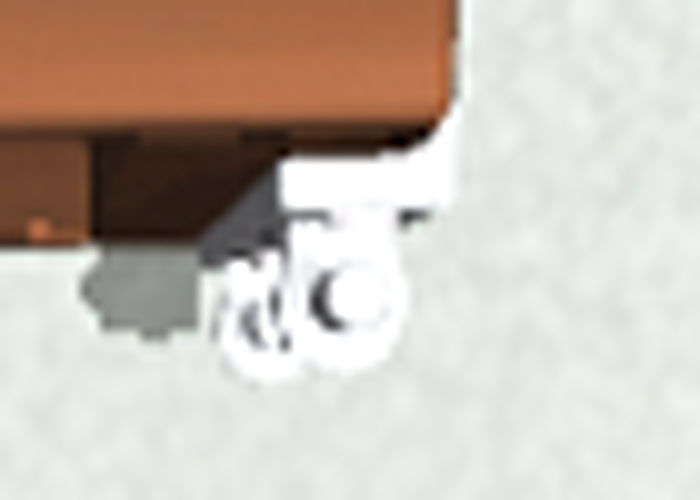

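The crop shows the upper pin top centred at crop (345,298), so full-image (354.5,114.8), with the lower pin just to its left. Next I position over the door and look at it from above.

Emit:
arm_command --pt "60 -40 -7 0 0" --pt "60 -80 -14 0 0" --pt "60 -120 -21 15 0" --pt "60 -137 -23 40 0.5" --pt "60 -137 -23 40 0.5"

```text
time: 2.9
position: [0.5364, -0.2512, 0.3157]
tool_rot: [-2.211, -2.225, 0.007]
ft_force: [-1.0, 1.4, -0.5]
grip_width: 0.689
grip_force: 0.0
```

Emit:
arm_command --pt "60 0 0 0 0" --pt "60 0 0 0 0" --pt "60 0 0 0 0"

```text
time: 3.15
position: [0.5419, -0.2447, 0.3206]
tool_rot: [2.2, 2.242, 0.003]
ft_force: [-0.2, 0.6, -0.2]
grip_width: 0.691
grip_force: 0.0
```

```bash
python3 - <<'E'
from h import *
from scipy.spatial.transform import Rotation as R
s=get_state();im,d,p=shot('wrist');np.savez('w2.npz',im=im,d=d,W=cloud(d,p));save(im,'w2.png')
print(s['position'],R.from_rotvec(s['tool_rot']).as_matrix().round(3))
W=cloud(d,p);z=W[...,2];m=(z>.192)&(z<.207)&(abs(W[...,0]-.535)<.03)&(W[...,1]<-.15);P=W[m][:,:2]*1000
print(m.sum(),cv2.minAreaRect(P.astype(np.float32)),cv2.fitLine(P.astype(np.float32),cv2.DIST_L2,0,.01,.01).ravel(),P[:,1].min(),P[:,1].max(),np.median(W[m][:,2]))
E
```

```text
[ 0.5418717  -0.24465224  0.32064923] [[-0.019  1.     0.002]
 [ 1.     0.019  0.001]
 [ 0.001  0.002 -1.   ]]
1646 ((536.7615356445312, -236.77520751953125), (11.974041938781738, 140.81085205078125), 2.2509939670562744) [ 3.8841207e-02 -9.9924541e-01  5.3665021e+02 -2.3322050e+02] -307.2308547510715 -166.30515131945006 0.2003892343531715
```

View pics/w2.png

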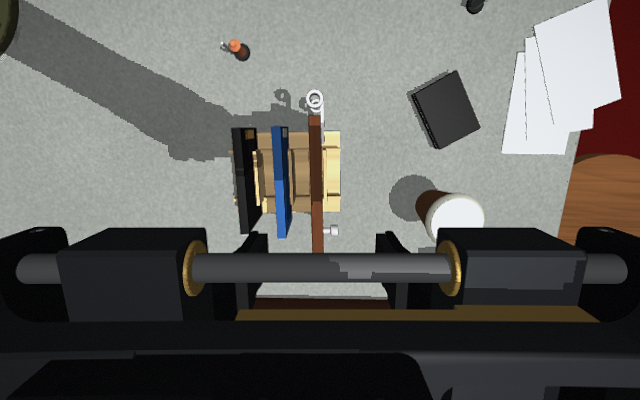

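Wrist view: the door's top rail runs from (314,115) down to (320,250), the knuckle is at (314,98), and the books are to its left. The door yaw is ~182.2° and its centre is at (537,−246). I descend and grip at the centre of mass, 4 mm towards the hinge.

Emit:
arm_command --pt "60 1 -2 25 -0.6" --pt "60 2.5 -5 55 -1.3" --pt "60 2.5 -5 90 -1.3" --pt "60 2.5 -5 120 -1.3" --pt "60 2.5 -5 141 -1.3" --newtons 40

```text
time: 3.62
position: [0.5354, -0.2424, 0.1768]
tool_rot: [-2.175, -2.265, -0.0]
ft_force: [0.0, 0.0, -0.6]
grip_width: 0.691
grip_force: 0.0
```

Emit:
arm_command --pt "60 0 0 0 0" --pt "60 0 0 0 0" --pt "5 0 0 0 0" --pt "5 0 0 0 0" --pt "5 0 0 0 0"

```text
time: 4.03
position: [0.5367, -0.2451, 0.1808]
tool_rot: [2.177, 2.261, 0.003]
ft_force: [0.7, 0.1, 0.4]
grip_width: 0.541
grip_force: 0.0
```

Emit:
arm_command --pt "5 0 0 0 0" --pt "5 0 0 0 0" --pt "5 0 0 0 0" --pt "5 0 0 0 0"

```text
time: 4.37
position: [0.5355, -0.2448, 0.179]
tool_rot: [2.179, 2.263, 0.0]
ft_force: [0.1, -0.5, -0.6]
grip_width: 0.245
grip_force: 0.0
```

Emit:
arm_command --pt "5 0 0 0 0" --pt "5 0 0 0 0" --pt "5 0 0 0 0" --pt "5 0 0 0 0" --pt "5 0 0 0 0"

```text
time: 4.78
position: [0.5354, -0.2447, 0.1788]
tool_rot: [-2.179, -2.263, -0.0]
ft_force: [-0.5, 0.1, -0.2]
grip_width: 0.061
grip_force: 0.0
```

Emit:
arm_command --pt "5 0 0 -3 0" --pt "5 0 0 -8 0" --pt "5 0 0 -15 0" --pt "5 0 0 -25 0" --pt "5 0 0 -35 0"

```text
time: 5.2
position: [0.5355, -0.2448, 0.2151]
tool_rot: [2.179, 2.262, 0.0]
ft_force: [-0.8, 0.4, -0.4]
grip_width: 0.062
grip_force: 0.0
```

Emit:
arm_command --pt "5 0 0 -15 0" --pt "5 0 0 -30 0" --pt "5 0 0 -45 0" --pt "5 0 0 -60 0" --pt "5 0 0 -70 0"

```text
time: 5.62
position: [0.536, -0.2451, 0.2866]
tool_rot: [2.178, 2.261, 0.002]
ft_force: [-0.7, -0.7, -0.1]
grip_width: 0.057
grip_force: 0.0
```

```bash
python3 - <<'E'
from h import *
im,d,p=shot('wrist');im2,d2,p2=shot('scene')
save(np.hstack([cv2.resize(im,(400,250)),cv2.resize(im2[130:320,160:430],(400,281))[:250]]),'w3.png')
print(get_state())
E
```

```text
{'time': 5.7167, 'joint_positions': array([-0.26834866,  0.1908264 ,  0.76556266,  1.49612795, -0.13303694,
        1.50354662,  0.53389338]), 'qd': array([-0.00132347,  0.01554512, -0.00566205,  0.05122019, -0.00153754,
       -0.02263169,  0.00327405]), 'joint_torque': array([-2.72328900e-01, -3.30852234e+01,  4.11438704e+00, -3.18976092e+01,
       -6.51497883e-02,  2.55025411e-01, -1.36684551e-02]), 'position': array([ 0.53642582, -0.24544375,  0.28642571]), 'tool_rot': array([2.17698463, 2.25991838, 0.00315831]), 'ft_force': array([-0.37333673, -0.65637659,  0.30610721]), 'torque': array([-0.10361833,  0.02865469, -0.03210065]), 'grip_force': 0.0, 'grip_width': 0.05509603258929803}
```

View pics/w3.png

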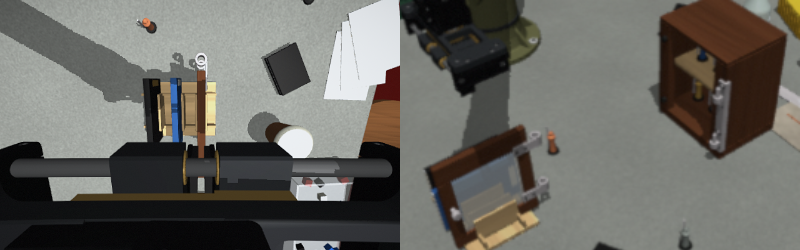

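```bash
python3 - <<'E'
from h import *
im,d,p=shot('scene');W=cloud(d,p)
def pr(X,p):
    T=np.linalg.inv(np.array(p['extrinsics']));return cv2.projectPoints(np.array([X]),T[:3,:3],T[:3,3],np.array(p['intrinsics']),np.array(p['D'],float))[0].ravel()
s=get_state();u=pr(s['position'],p);print('tcp px',u)
m=(W[...,2]>.25)&(W[...,0]>.4)&(W[...,2]<.5); print(W[m].min(0),W[m].max(0),np.median(W[m],0)); v,uu=np.where(m);print(uu.min(),uu.max(),v.min(),v.max())
lo=W[m];i=np.argsort(lo[:,2])[:15];print(lo[i].round(3)[::3])
g=cv2.resize(im[90:310,140:340],None,fx=2.7,fy=2.7,interpolation=2);save(g,'s4.png')
im,d,p=shot('wrist');W2=cloud(d,p);print('wrist fingers',[(r,W2[r,320].round(3),d[r,320].round(3)) for r in range(200,310,8)])
E
```

```text
tcp px [205.55993253 199.61645751]
[ 0.40027381 -0.28591501  0.25121876] [0.78794807 1.4539312  0.49993182] [0.56733889 1.34268166 0.40236201]
160 639 0 195
[[0.401 1.326 0.251]
 [0.409 1.327 0.254]
 [0.716 1.332 0.255]
 [0.652 1.325 0.256]
 [0.47  1.327 0.257]]
wrist fingers [(200, array([ 0.535, -0.242,  0.199]), np.float32(0.277)), (208, array([ 0.535, -0.249,  0.2  ]), np.float32(0.278)), (216, array([ 0.535, -0.257,  0.199]), np.float32(0.281)), (224, array([ 0.535, -0.265,  0.197]), np.float32(0.285)), (232, array([ 0.536, -0.272,  0.199]), np.float32(0.285)), (240, array([ 0.536, -0.28 ,  0.199]), np.float32(0.287)), (248, array([ 0.536, -0.288,  0.199]), np.float32(0.289)), (256, array([ 0.534, -0.212,  0.391]), np.float32(0.084)), (264, array([ 0.534, -0.213,  0.394]), np.float32(0.081)), (272, array([ 0.534, -0.216,  0.393]), np.float32(0.083)), (280, array([ 0.535, -0.218,  0.394]), np.float32(0.082)), (288, array([ 0.541, -0.439,  0.   ]), np.float32(0.518)), (296, array([ 0.541, -0.455, -0.001]), np.float32(0.523)), (304, array([ 0.542, -0.47 , -0.001]), np.float32(0.526))]
```

View pics/s4.png

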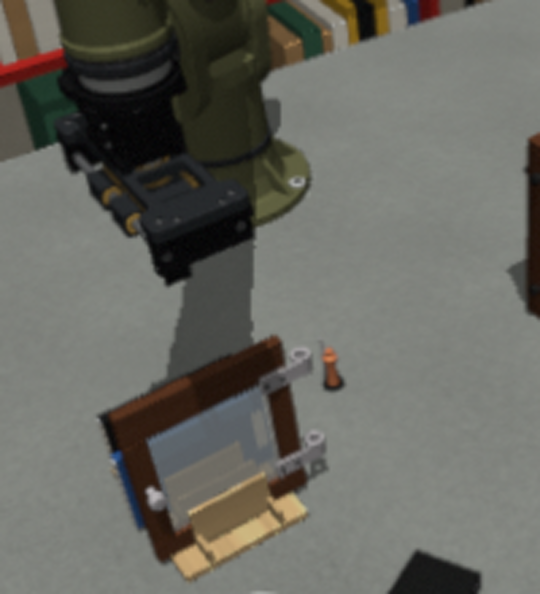

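```bash
python3 - <<'E'
from h import *
im,d,p=shot('scene');W=cloud(d,p)
m=(abs(W[...,0]-.536)<.12)&(abs(W[...,1]+.245)<.12)&(W[...,2]>.22)&(W[...,2]<.45);L=W[m];i=np.argsort(L[:,2]);print(m.sum(),L[i[:60:4]].round(3))
v,u=np.where(m);print(u[i[:5]],v[i[:5]])
im,d,p=shot('wrist');W=cloud(d,p)
m=(d>0)&(d<.26)&(W[...,2]<.38);v,u=np.where(m);L=W[m];i=np.argsort(L[:,2]);print(L[i[:60:4]].round(3),u[i[:5]],v[i[:5]])
E
```

```text
2484 [[ 0.547 -0.237  0.307]
 [ 0.536 -0.253  0.307]
 [ 0.551 -0.253  0.309]
 [ 0.548 -0.254  0.31 ]
 [ 0.549 -0.249  0.311]
 [ 0.549 -0.244  0.312]
 [ 0.549 -0.247  0.313]
 [ 0.547 -0.246  0.314]
 [ 0.549 -0.239  0.315]
 [ 0.547 -0.238  0.316]
 [ 0.549 -0.243  0.317]
 [ 0.549 -0.241  0.318]
 [ 0.458 -0.26   0.376]
 [ 0.625 -0.266  0.377]
 [ 0.622 -0.25   0.377]]
[209 205 198 207 200] [193 195 192 194 193]
[[ 0.54  -0.168  0.198]
 [ 0.528 -0.17   0.199]
 [ 0.531 -0.171  0.199]
 [ 0.531 -0.169  0.199]
 [ 0.54  -0.173  0.199]
 [ 0.536 -0.17   0.199]
 [ 0.538 -0.171  0.199]
 [ 0.533 -0.168  0.199]
 [ 0.531 -0.168  0.2  ]
 [ 0.532 -0.174  0.2  ]
 [ 0.54  -0.17   0.2  ]
 [ 0.535 -0.171  0.2  ]
 [ 0.539 -0.173  0.2  ]
 [ 0.531 -0.168  0.2  ]
 [ 0.536 -0.174  0.2  ]] [330 316 330 319 316] [115 115 119 114 117]
```

The scene depth shows the real fingertips ~35 mm above where the reported TCP implies (0.307 against 0.272). The gripper therefore closed just over the rail, and the door is untouched. I reopen and go 35 mm deeper.

Emit:
arm_command --pt "60 3 1 0 0" --pt "60 3 1 0 0" --pt "60 3 1 0 0" --pt "60 3 1 0 0" --pt "60 3 1 0 0"

```text
time: 6.33
position: [0.5362, -0.2417, 0.2837]
tool_rot: [-2.179, -2.263, 0.0]
ft_force: [-0.4, 0.7, 0.3]
grip_width: 0.353
grip_force: 0.0
```

Emit:
arm_command --pt "60 0 0 0 0" --pt "60 0 0 10 0" --pt "60 0 0 30 0" --pt "60 0 0 50 0" --pt "60 0 0 65 0"

```text
time: 6.75
position: [0.5356, -0.2414, 0.2166]
tool_rot: [-2.178, -2.262, 0.001]
ft_force: [-0.0, 0.9, -0.5]
grip_width: 0.666
grip_force: 0.0
```

Emit:
arm_command --pt "60 0 0 20 0" --pt "60 0 0 40 0" --pt "60 0 0 60 0" --pt "60 0 0 72 0" --pt "60 0 0 77 0"

```text
time: 7.17
position: [0.5349, -0.241, 0.1393]
tool_rot: [-2.177, -2.26, 0.003]
ft_force: [-0.5, -0.2, -1.0]
grip_width: 0.688
grip_force: 0.0
```

Emit:
arm_command --pt "5 0 0 0 0" --pt "5 0 0 0 0" --pt "5 0 0 0 0" --pt "5 0 0 0 0" --pt "5 0 0 0 0"

```text
time: 7.58
position: [0.5369, -0.242, 0.1428]
tool_rot: [2.178, 2.262, 0.002]
ft_force: [0.9, 0.3, 0.3]
grip_width: 0.395
grip_force: 0.0
```

Emit:
arm_command --pt "5 0 0 0 0" --pt "5 0 0 0 0" --pt "5 0 0 0 0" --pt "5 0 0 0 0" --pt "5 0 0 0 0"

```text
time: 8.0
position: [0.5364, -0.2417, 0.142]
tool_rot: [2.179, 2.263, 0.0]
ft_force: [0.0, -1.1, 0.6]
grip_width: 0.137
grip_force: 40.0
```

Gripped (12 mm, 40 N). I lift 80 mm and check that it holds, then carry it to about 35 mm short of the pins.

Emit:
arm_command --pt "5 0 0 -4 0" --pt "5 0 0 -14 0" --pt "5 0 0 -30 0" --pt "5 0 0 -48 0" --pt "5 0 0 -65 0"

```text
time: 8.42
position: [0.5359, -0.2417, 0.2079]
tool_rot: [-2.179, -2.262, 0.001]
ft_force: [0.5, -0.1, -2.9]
grip_width: 0.133
grip_force: 40.0
```

Emit:
arm_command --pt "5 0 0 -10 0" --pt "5 0 0 -15 0" --pt "5 0 0 -15 0" --pt "5 0 0 -15 0" --pt "5 0 0 -15 0"

```text
time: 8.83
position: [0.5357, -0.2413, 0.2207]
tool_rot: [-2.178, -2.261, 0.001]
ft_force: [-0.1, -0.2, -3.4]
grip_width: 0.136
grip_force: 40.0
```

Emit:
arm_command --pt "5 8 3 0 0" --pt "5 24 9 0 0" --pt "5 50 19 0 0" --pt "5 80 31 0 0" --pt "5 110 43 0 0"

```text
time: 9.25
position: [0.5751, -0.1286, 0.2212]
tool_rot: [-2.18, -2.261, 0.0]
ft_force: [0.4, 1.1, -2.2]
grip_width: 0.136
grip_force: 40.0
```

Emit:
arm_command --pt "5 30 12 0 0" --pt "5 60 23 0 0" --pt "5 90 35 0 0" --pt "5 118 46 0 0" --pt "5 138 55 0 0"

```text
time: 9.67
position: [0.625, 0.0151, 0.2207]
tool_rot: [-2.173, -2.265, -0.0]
ft_force: [0.5, 1.4, -2.0]
grip_width: 0.134
grip_force: 40.0
```

Emit:
arm_command --pt "5 14 5 0 0" --pt "5 22 7 0 0" --pt "5 22 7 0 0" --pt "5 22 7 0 0" --pt "5 22 7 0 0"

```text
time: 10.08
position: [0.6307, 0.0294, 0.222]
tool_rot: [2.182, 2.259, -0.002]
ft_force: [-0.4, 0.6, -3.2]
grip_width: 0.137
grip_force: 40.0
```

```bash
python3 - <<'E'
from h import *
s=get_state();im,d,p=shot('wrist');np.savez('w5.npz',im=im,d=d,W=cloud(d,p));print(s['position'],s['tool_rot'],s['ft_force'])
save(np.vstack([cv2.resize(im[0:250,200:450],(600,600),interpolation=2)]),'w5.png')
E
```

```text
[0.63072503 0.02937391 0.22197214] [ 2.18239169e+00  2.25877873e+00 -1.52887594e-03] [-0.44144609  0.59907054 -3.19553775]
```

View pics/w5.png

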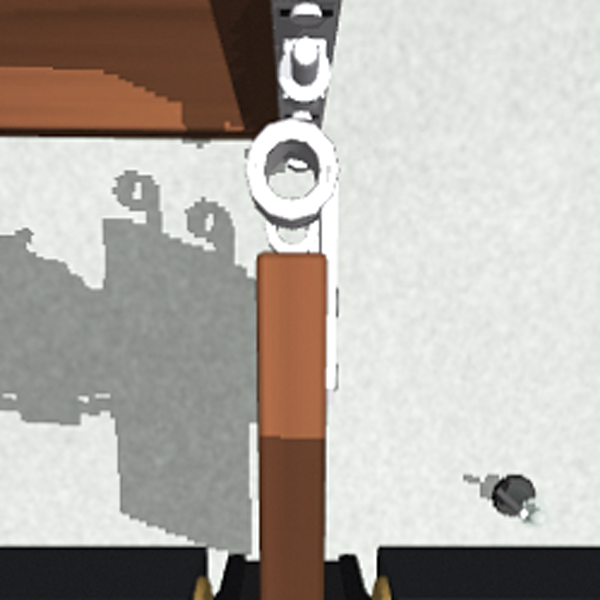

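The view shows the upper knuckle ring at crop (293,169) and the upper pin just above it at (304,48–75), nearly in line. Next I measure both from depth.

```bash
cat > meas.py <<'E'
from h import *
def ray(u,v,zp,p):
    K=np.array(p['intrinsics']);T=np.array(p['extrinsics']);n=cv2.undistortPoints(np.array([[[u,v]]],float),K,np.array(p['D'],float)).ravel()
    r=T[:3,:3]@np.array([n[0],n[1],1]);return T[:3,3]+r*(zp-T[2,3])/r[2]
E
python3 - <<'E'
from meas import *
f=np.load('w5.npz');W=f['W'];z=W[...,2];u,v=np.meshgrid(np.arange(640),np.arange(400))
R1=(u>295)&(u<345)&(v>45)&(v<100)
m=R1&(z>.24)&(z<.26);c=cv2.minEnclosingCircle((W[m][:,:2]*1000).astype(np.float32));print('ring',m.sum(),c,np.median(z[m]))
R2=(u>312)&(u<345)&(v>0)&(v<48)
m=R2&(z>.181)&(z<.188);print('pin top',m.sum(),cv2.minAreaRect((W[m][:,:2]*1000).astype(np.float32)),W[m].mean(0),(u[m].mean(),v[m].mean()))
m=R2&(z>.16)&(z<.17);print('shoulder',m.sum(),cv2.minAreaRect((W[m][:,:2]*1000).astype(np.float32)),np.median(z[m]))
for r in range(8,46,2): print(r,[int(round(1000*x)) for x in z[r,314:342]])
m=(z>.19)&(u>305)&(u<338)&(v>108)&(v<225)&(z>.27);P=W[m][:,:2]*1000;print('door',m.sum(),np.median(z[m]),cv2.fitLine(P.astype(np.float32),cv2.DIST_L2,0,.01,.01).ravel(),P[:,1].max())
m=(z>.23)&(z<.24)&(v<60)&(u<310);cols=np.arange(205,265,2)
try:
  E=np.array([W[np.where(m[:,c])[0].max(),c,:2]*1000 for c in cols]);f=np.polyfit(E[:,0],E[:,1],1);print('front',np.degrees(f[0]),np.polyval(f,600))
except Exception as e: print(e)
E
```

```text
ring 1107 ((629.59814453125, 118.68082427978516), 12.127408027648926) 0.2509015682856078
pin top 236 ((630.6163330078125, 164.5989990234375), (17.371070861816406, 13.404918670654297), 1.465709924697876) [0.63041058 0.16510084 0.18464666] (np.float64(327.1949152542373), np.float64(14.775423728813559))
shoulder 419 ((628.5006713867188, 164.35049438476562), (20.157617568969727, 19.04304313659668), 82.03109741210938) 0.16564986605757684
8 [179, 180, 179, 178, 180, 178, 178, 186, 185, 185, 184, 184, 186, 186, 186, 186, 185, 185, 186, 184, 179, 179, 180, 179, 180, 180, 179, 1]
10 [175, 175, 175, 174, 175, 175, 176, 175, 175, 175, 175, 177, 177, 175, 176, 175, 175, 176, 176, 177, 175, 175, 176, 176, 176, 175, 176, 1]
12 [171, 171, 173, 170, 172, 172, 173, 170, 170, 173, 171, 172, 171, 172, 171, 172, 171, 171, 171, 172, 172, 171, 172, 173, 171, 170, 171, -1]
14 [168, 167, 167, 167, 167, 168, 168, 167, 168, 166, 167, 168, 169, 167, 168, 167, 167, 168, 168, 168, 168, 167, 168, 168, 168, 168, 0, 0]Traceback (most recent call last):
  File "<stdin>", line 8, in <module>
ValueError: cannot convert float NaN to integer
```

```bash
cat >> meas.py <<'E'
def run(f,zr):
    W=f['W'];z=W[...,2];p=f['p'].item();u,v=np.meshgrid(np.arange(640),np.arange(400))
    # knuckle bore: hole in the ring (upper rim plane), via connected region not at ring height
    ring=((z>zr-.004)&(z<zr+.004)&(u>290)&(u<350)&(v>30)&(v<115)).astype(np.uint8)
    cs,h=cv2.findContours(ring,cv2.RETR_CCOMP,cv2.CHAIN_APPROX_NONE)
    holes=[c for c,hh in zip(cs,h[0]) if hh[3]>=0 and cv2.contourArea(c)>60]
    for c in holes:
        e=cv2.fitEllipse(c);B=ray(*e[0],zr,p);print('bore px',np.round(e,1).tolist() if 0 else e,'world',(B*1000).round(1))
    out=max(cs,key=cv2.contourArea)
    m=(z>.1815)&(z<.19)&(u>315)&(u<345)&(v>12)&(v<60)
    n,l,st,ce=cv2.connectedComponentsWithStats(m.astype(np.uint8))
    for i in range(1,n):
        if st[i,4]>15:
            P=ray(*ce[i],.184,p);print('pin',st[i],ce[i].round(1),(P*1000).round(1))
    return W,z,u,v,p
E
python3 - <<'E'
from meas import *
im,d,p=shot('wrist');np.savez('w6.npz',im=im,d=d,W=cloud(d,p),p=np.array(p,dtype=object));print(get_state()['position'])
W,z,u,v,p=run(np.load('w6.npz',allow_pickle=True),.251)
m=(u>305)&(u<338)&(v>108)&(v<225)&(z>.27);P=W[m][:,:2]*1000;print('door',m.sum(),np.median(z[m]),cv2.fitLine(P.astype(np.float32),cv2.DIST_L2,0,.01,.01).ravel(),P[:,1].max())
# tilt: height of top edge vs y, and vs x
A=np.c_[W[m][:,:2],np.ones(m.sum())];print('plane',np.linalg.lstsq(A,W[m][:,2],rcond=None)[0])
# pin sides just below
for r in range(12,40,2): print(r,[int(round(1000*x)) if x==x else -9 for x in z[r,316:340]])
E
```

```text
[0.63088111 0.0296694  0.2221891 ]
bore px ((321.3038024902344, 71.17071533203125), (22.84508514404297, 23.870840072631836), 0.5683423280715942) world [628.2 121.3 251. ]
pin [321  15  12  15 129] [326.7  21.9] [630.3 161.7 184. ]
door 3336 0.28048316605630497 [ 3.547468e-02 -9.993706e-01  6.296177e+02  8.029826e+01] 103.08688765353136
plane [-0.00239368 -0.00206699  0.28212931]
12 [171, 172, 171, 172, 171, 171, 172, 172, 171, 171, 172, 171, 171, 173, 174, 172, 172, 172, 173, 172, 173, 172, 171, 172]
14 [168, 167, 168, 167, 169, 167, 168, 168, 167, 168, 167, 167, 168, 167, 168, 168, 167, 169, 168, 168, 167, 168, 168, 167]
16 [164, 163, 164, 163, 164, 164, 164, 165, 184, 185, 184, 185, 185, 185, 182, 164, 163, 164, 164, 164, 165, 165, 163, 164]
18 [159, 159, 162, 166, 164, 163, 184, 184, 184, 185, 184, 184, 184, 183, 184, 184, 163, 163, 164, 160, 161, 160, 159, 1]
20 [155, 154, 163, 164, 165, 165, 183, 184, 183, 185, 185, 183, 183, 185, 186, 184, 182, 165, 163, 155, 154, 156, 154, 0]
22 [150, 152, 164, 167, 166, 182, 184, 184, 185, 185, 185, 184, 186, 183, 185, 186, 184, 165, 165, 151
[... 268 characters left out ...]
, 165, 165, 165, 165, 173, 177, 180, 183, 182, 183, 183, 182, 181, 181, 178, 172, 166, 167, 166, 166, 135, 1, 1]
30 [165, 166, 165, 166, 164, 167, 173, 175, 176, 178, 177, 179, 178, 176, 176, 172, 166, 166, 163, 166, 165, 0, 2, 1]
32 [165, 165, 165, 165, 165, 167, 168, 170, 172, 173, 174, -9, 173, 173, 171, 168, 165, 166, 163, 165, 166, 1, 1, 0]
34 [117, 164, 166, 165, 166, 166, 165, 165, 167, 170, 168, 169, 167, 168, 166, 167, 165, 165, 166, 165, 165, 1, 1, -1]
36 [116, 164, 166, 165, 166, 166, 166, 166, 166, 166, 166, 167, 165, 167, 167, 166, 165, 166, 165, 166, 161, 1, 1, 0]
38 [109, 158, 164, 165, 165, 165, 166, 166, 166, 165, 167, 165, 166, 166, 166, 165, 165, 165, 165, 160, 0, 0, 0, 0]
```

Bore centre is (628.2,121) and pin centre is (630.3,162); the door is level. I lower to leave ~18 mm clearance above the pin tops, then slide over and look through the bore.

Emit:
arm_command --pt "5 0 0 8 0" --pt "5 0 0 18 0" --pt "5 2 1 28 0" --pt "5 7 2 28 0" --pt "5 14 3 28 0"

```text
time: 10.6
position: [0.6328, 0.046, 0.1924]
tool_rot: [-2.18, -2.26, 0.003]
ft_force: [0.0, 0.4, -2.9]
grip_width: 0.135
grip_force: 40.0
```

Emit:
arm_command --pt "5 8 0.5 0 0" --pt "5 16 0.5 0 0" --pt "5 23 0.5 0 0" --pt "5 26.5 0.5 0 0" --pt "5 26.5 0.5 0 0"

```text
time: 11.02
position: [0.6332, 0.074, 0.1942]
tool_rot: [2.177, 2.264, 0.001]
ft_force: [0.6, 0.3, -1.9]
grip_width: 0.137
grip_force: 40.0
```

Emit:
arm_command --pt "5 0 0 0 0" --pt "5 0 0 0 0" --pt "5 0 0 0 0"

```text
time: 11.27
position: [0.6331, 0.0722, 0.194]
tool_rot: [2.18, 2.262, 0.0]
ft_force: [0.3, 0.1, -2.9]
grip_width: 0.135
grip_force: 40.0
```

```bash
python3 - <<'E'
from meas import *
s=get_state();im,d,p=shot('wrist');np.savez('w7.npz',im=im,d=d,W=cloud(d,p),p=np.array(p,dtype=object));print(s['position'],s['ft_force'])
W,z,u,v,p=run(np.load('w7.npz',allow_pickle=True),.223)
m=(u>305)&(u<338)&(v>108)&(v<225)&(z>.24);print('door top',np.median(z[m]))
for r in range(54,88,2): print(r,[int(round(1000*x)) if x==x else -9 for x in z[r,306:338]])
save(cv2.resize(im[40:100,290:350],(600,600),interpolation=2),'w7.png')
E
```

```text
[0.63312943 0.07217017 0.19396067] [ 0.26052405  0.13893345 -2.92326578]
bore px ((321.3251647949219, 71.18907165527344), (22.819704055786133, 23.724063873291016), 9.498856544494629) world [630.2 163.8 223. ]
door top 0.25223512224853634
54 [202, 202, 201, 202, 224, 224, 224, 224, 223, 223, 223, 223, 223, 224, 223, 223, 223, 223, 224, 223, 224, 223, 223, 224, 223, 224, 222, 222, 191, 192, 192, 193]
56 [197, 197, 223, 223, 223, 223, 223, 224, 224, 223, 224, 223, 223, 223, 222, 224, 224, 224, 224, 223, 223, 224, 224, 224, 223, 224, 222, 222, 223, 193, 192, 193]
58 [221, 223, 224, 223, 224, 223, 225, 224, 222, 224, 223, 224, 223, 222, 223, 221, 223, 223, 223, 224, 222, 223, 223, 223, 223, 223, 224, 223, 223, 222, 223, 193]
60 [223, 223, 224, 223, 223, 223, 224, 224, 222, 222, 221, 220, 220, 220, 219, 219, 219, 219, 220, 221, 221, -9, 222, 224, 224, 223, 224, 224, 225, 223, 224, 223]
62 [222, 223, 223, 225, 223, 222, 224, 223, 221, 218, 217, 218, 216, 215, 214, 213, 213, 214, 215, 215, 217, 217, -9, 223, 223, 223, 224, 223, 223, 222, 222, 223]
64 [224, 223, 222, 223, 224, 222, 221, 219, 
[... 1219 characters left out ...]
, 163, 223, 222, 222, 224, 222, 223, 223, 224]
80 [224, 224, 224, 223, 223, 223, 223, 224, 223, 165, 164, 165, 166, 165, 182, 183, 182, 181, 165, 165, 165, 165, 166, 223, 224, 223, 222, 224, 222, 223, 223, 222]
82 [223, 223, 224, 224, 223, 223, 224, 224, 223, 222, 223, 222, 221, 185, 183, 184, 185, 184, 184, 223, 222, 224, 223, 223, 223, 224, 223, 224, 223, 223, 222, 222]
84 [216, 221, 224, 222, 223, 223, 223, 225, 223, 223, 225, 223, 223, 223, 222, 224, 222, 222, 223, 223, 224, 225, 223, 224, 222, 222, 224, 223, 223, 222, 222, 221]
86 [67, -9, 216, 223, 223, 222, 223, 224, 223, 223, 223, 223, 224, 223, 224, 222, 222, 224, 223, 223, 223, 222, 223, 223, 224, 224, 224, 222, 221, 221, 222, 222]
```

View pics/w7.png

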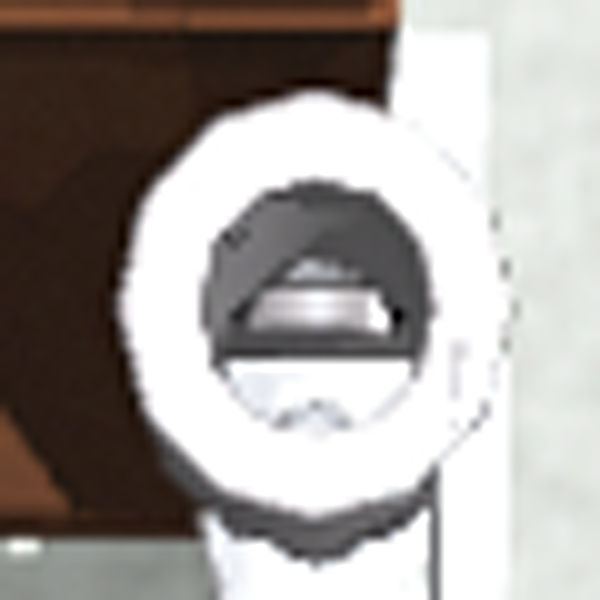

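```bash
python3 - <<'E'
from meas import *
p=np.load('w7.npz',allow_pickle=True)['p'].item()
for r in (79,79.5,80): print((ray(321.5,r,.184,p)*1000).round(1),(ray(320.3,r,.184,p)*1000).round(1))
f=np.load('w6.npz',allow_pickle=True);p6=f['p'].item()
# hinge pin edges in w6: far edge row 15.5, taper-rim; w6 columns
for q in ((326.7,15.5),(326.7,27.5),(322,22.5),(332.3,22.5)): print(q,(ray(*q,.184,p6)*1000).round(1))
E
```

```text
[630.2 165.9 184. ] [629.5 165.9 184. ]
[630.3 165.6 184. ] [629.6 165.6 184. ]
[630.3 165.4 184. ] [629.6 165.3 184. ]
(326.7, 15.5) [630.2 165.3 184. ]
(326.7, 27.5) [630.4 158.4 184. ]
(322, 22.5) [627.3 161.2 184. ]
(332.3, 22.5) [633.9 161.4 184. ]
```

Pin (630.4,162.5) and bore (630.4,163.9) are aligned within the taper, with the bore ~1.3 mm too far in +y. I correct that and lower gently.

Emit:
arm_command --pt "5 -1.3 0 4 0" --pt "5 -1.3 0 9 0" --pt "5 -1.3 0 14 0" --pt "5 -1.3 0 15 0" --pt "5 -1.3 0 15 0"

```text
time: 11.73
position: [0.6326, 0.0713, 0.1779]
tool_rot: [-2.179, -2.262, 0.002]
ft_force: [-0.3, 1.1, -3.3]
grip_width: 0.137
grip_force: 40.0
```

Emit:
arm_command --pt "5 0 0 1 0" --pt "5 0 0 2 0" --pt "5 0 0 3 0" --pt "5 0 0 4 0" --pt "5 0 0 5 0"

```text
time: 12.15
position: [0.6332, 0.0714, 0.1739]
tool_rot: [2.179, 2.263, 0.0]
ft_force: [0.2, 0.3, -3.2]
grip_width: 0.136
grip_force: 40.0
```

Emit:
arm_command --pt "5 0 0 1 0" --pt "5 0 0 2 0" --pt "5 0 0 3 0" --pt "5 0 0 4 0" --pt "5 0 0 4 0"

```text
time: 12.57
position: [0.633, 0.0713, 0.1696]
tool_rot: [-2.179, -2.263, 0.0]
ft_force: [-0.2, 0.3, -3.8]
grip_width: 0.135
grip_force: 40.0
```

```bash
python3 - <<'E'
from meas import *
s=get_state();print(s['position'],s['ft_force'],s['torque'])
im,d,p=shot('wrist');np.savez('w8.npz',im=im,d=d,W=cloud(d,p),p=np.array(p,dtype=object));W=cloud(d,p);z=W[...,2]
for r in range(56,90,2): print(r,[int(round(1000*x)) if x==x else -9 for x in z[r,306:338]])
E
```

```text
[0.63300634 0.07132059 0.16957864] [-0.22286119  0.33131926 -3.84705816] [-0.05232038  0.00868652 -0.0117079 ]
56 [191, 192, 199, 199, 200, 199, 200, 199, 197, 199, 199, 199, 199, 199, 199, 199, 198, 199, 200, 197, 200, 200, 198, 198, 199, 200, 197, 198, 199, 193, 193, 193]
58 [198, 198, 199, 199, 198, 199, 199, 199, 199, 200, 199, 198, 199, 199, 199, 198, 199, 198, 199, 198, 200, 198, 198, 199, 198, 199, 199, 200, 198, 199, 200, 188]
60 [199, 199, 198, 199, 199, 199, 200, 199, 199, 198, 196, 197, 195, 195, 196, 195, 193, 194, 195, 197, 196, 198, 200, 200, 198, 198, 199, 197, 199, 199, 200, 198]
62 [200, 200, 200, 200, 198, 199, 199, 199, 197, 194, 192, 192, 192, 191, 189, 189, 191, 191, 191, 191, 191, 194, 196, 198, 199, 199, 199, 199, 199, 199, 199, 200]
64 [199, 199, 200, 200, 198, 199, 196, 194, 192, 189, 188, 187, 186, 185, 184, 184, 184, 185, 187, 187, 188, 189, 192, 193, 197, 198, 199, 199, 199, 199, 201, 200]
66 [199, 200, 198, 199, 198, 196, 194, 190, 188, 185, 183, 182, 180, 180, 180, 168, 179, 181, 180, 181, 182, 185, 187, 190, 191, 195, 199, 200, 200, 200, 200, 200]
68 [2
[... 1092 characters left out ...]
84, 200, 198, 199, 198, 198, 200, 199, 199, 198]
82 [199, 200, 199, 199, 199, 200, 199, 200, 198, 198, 199, 198, 198, 184, 185, 186, 184, 186, 185, 198, 199, 200, 198, 200, 200, 200, 199, 199, 199, 199, 199, 199]
84 [192, 198, 199, 199, 199, 199, 199, 200, 199, 199, 200, 199, 199, 200, 199, 199, -9, 198, 200, 200, 200, 199, 198, 199, 200, 198, 199, 198, 199, 197, 198, 197]
86 [37, 184, 192, 197, 199, 200, 199, 200, 200, 199, 200, 200, 201, 200, 200, 199, 199, 200, 201, 199, 199, 199, 199, 199, 199, 199, 199, 197, 197, 197, 198, 198]
88 [21, 21, 179, 186, 193, 199, 198, 198, 198, 199, 199, 199, 199, 199, 200, 198, 199, 199, 199, 199, 200, 199, 199, 198, 199, 198, 196, 189, 198, 197, 198, 198]
```

The pin is 6 mm inside the bore, centred and without contact force. I continue down.

Emit:
arm_command --pt "5 0 0 1.5 0" --pt "5 0 0 3 0" --pt "5 0 0 4.5 0" --pt "5 0 0 6 0" --pt "5 0 0 7 0"

```text
time: 13.03
position: [0.633, 0.0713, 0.1626]
tool_rot: [-2.179, -2.263, 0.0]
ft_force: [-0.1, 0.0, -3.2]
grip_width: 0.133
grip_force: 40.0
```

Emit:
arm_command --pt "5 0 0 0.8 0" --pt "5 0 0 1.6 0" --pt "5 0 0 2.4 0" --pt "5 0 0 3.2 0" --pt "5 0 0 4 0"

```text
time: 13.45
position: [0.6332, 0.0714, 0.1588]
tool_rot: [2.179, 2.263, 0.0]
ft_force: [-0.0, -0.1, -2.7]
grip_width: 0.137
grip_force: 40.0
```

Emit:
arm_command --pt "5 0 0 0.4 0" --pt "5 0 0 0.8 0" --pt "5 0 0 1.2 0" --pt "5 0 0 1.5 0" --pt "5 0 0 1.5 0"

```text
time: 13.87
position: [0.6331, 0.0713, 0.1573]
tool_rot: [-2.179, -2.263, -0.0]
ft_force: [-0.1, -0.2, -3.0]
grip_width: 0.136
grip_force: 40.0
```

Emit:
arm_command --pt "5 0 0 0.3 0" --pt "5 0 0 0.5 0" --pt "5 0 0 0.5 0"

```text
time: 14.12
position: [0.6332, 0.0714, 0.157]
tool_rot: [2.179, 2.263, 0.0]
ft_force: [0.6, 0.2, -2.7]
grip_width: 0.137
grip_force: 40.0
```

Emit:
arm_command --pt "5 0 0 0.3 0" --pt "5 0 0 0.5 0" --pt "5 0 0 0.5 0"

```text
time: 14.37
position: [0.6333, 0.0713, 0.1568]
tool_rot: [2.179, 2.262, 0.001]
ft_force: [0.1, -0.5, 0.3]
grip_width: 0.135
grip_force: 40.0
```

Emit:
arm_command --pt "5 0 0 0.3 0" --pt "5 0 0 0.5 0" --pt "5 0 0 0.5 0"

```text
time: 14.62
position: [0.6335, 0.0711, 0.1566]
tool_rot: [2.179, 2.262, 0.001]
ft_force: [-1.2, -0.3, 3.3]
grip_width: 0.136
grip_force: 40.0
```

```bash
python3 - <<'E'
from meas import *
im,d,p=shot('wrist');W=cloud(d,p);z=W[...,2]
u,v=np.meshgrid(np.arange(640),np.arange(400))
print('rim',np.median(z[56:60,312:330]),np.median(z[84:88,316:328]),'pin',np.median(z[74:80,317:327]),'door top',np.median(z[130:220,312:328]),get_state()['ft_force'])
E
```

```text
rim 0.18633027108127903 nan pin nan door top nan [-1.81257053 -1.21237981  3.11692157]
```

Seated: rim at 186.3 mm against 186 nominal, contact ~6 N. I ease off slightly, hold for the 0.2 s check, then open the fingers.

Emit:
arm_command --pt "5 0 0 -0.4 0" --pt "5 0 0 -0.4 0" --pt "5 0 0 -0.4 0" --pt "20 0 0 -0.4 0" --pt "40 0 0 -0.4 0"

```text
time: 15.08
position: [0.6331, 0.0718, 0.1559]
tool_rot: [-2.179, -2.263, -0.0]
ft_force: [0.2, -0.9, 0.3]
grip_width: 0.214
grip_force: 0.0
```

Emit:
arm_command --pt "40 0 0 0 0" --pt "40 0 0 0 0" --pt "40 0 0 0 0" --pt "40 0 0 0 0" --pt "40 0 0 0 0"

```text
time: 15.5
position: [0.6331, 0.0714, 0.1562]
tool_rot: [-2.179, -2.263, -0.0]
ft_force: [-0.6, 0.2, -0.0]
grip_width: 0.454
grip_force: 0.0
```

Emit:
arm_command --pt "40 0 0 -8 0" --pt "40 0 0 -25 0" --pt "40 0 0 -50 0" --pt "40 0 0 -75 0" --pt "40 0 0 -100 0"

```text
time: 15.92
position: [0.633, 0.0712, 0.258]
tool_rot: [2.18, 2.262, 0.0]
ft_force: [1.1, -0.0, 0.2]
grip_width: 0.46
grip_force: 0.0
```

```bash
cat > door.py <<'E'
from meas import *
im,d,p=shot('top');W=cloud(d,p);z=W[...,2]
im,d2,p2=shot('scene');W2=cloud(d2,p2)
for n,w in(('top',W),('scene',W2)):
    z=w[...,2];m=(z>.206)&(z<.224)&(w[...,0]>.45)&(w[...,0]<.75)&(w[...,1]>-.08)&(w[...,1]<.165)
    if m.sum()<20: print(n,m.sum());continue
    P=(w[m][:,:2]*1000).astype(np.float32);print(n,m.sum(),cv2.minAreaRect(P),np.median(z[m]))
s=get_state();print(s['time'],s['position'],s['tool_rot'],s['ft_force'])
E
python3 door.py
```

```text
top 30 ((634.5323486328125, -6.139801979064941), (9.534852981567383, 20.32640838623047), 0.1990094929933548) 0.21017723738217864
scene 278 ((635.3060913085938, 62.03407287597656), (15.857935905456543, 162.28919982910156), 1.7431241273880005) 0.21079014038574484
16.0167 [0.63571141 0.07118042 0.26206392] [2.17624082 2.25879088 0.01157045] [-0.57015829 -0.13501201 -0.70003036]
```

The door hangs still at ~182° yaw (90° open) and is released. I close the fingers, move to the outer side and descend beside the top rail to push it shut.

Emit:
arm_command --pt "0 -10 10 0 0" --pt "0 -25 25 0 0" --pt "0 -39 38 0 0" --pt "0 -39 38 0 0" --pt "0 -39 38 0 0" --newtons 20

```text
time: 16.43
position: [0.6726, 0.0325, 0.2558]
tool_rot: [-2.182, -2.26, 0.002]
ft_force: [-0.2, 0.5, -0.3]
grip_width: 0.172
grip_force: 0.0
```

Emit:
arm_command --pt "0 0 0 10 0" --pt "0 0 0 30 0" --pt "0 0 0 55 0" --pt "0 0 0 78 0" --pt "0 0 0 88 0"

```text
time: 16.85
position: [0.6698, 0.0356, 0.1641]
tool_rot: [-2.174, -2.261, 0.005]
ft_force: [-0.3, -0.5, -0.9]
grip_width: 0.005
grip_force: 0.0
```

Emit:
arm_command --pt "0 0 -3 0 0" --pt "0 0 -6 0 0" --pt "0 0 -9 0 0" --pt "0 0 -11 0 0" --pt "0 0 -13 0 0"

```text
time: 17.27
position: [0.6601, 0.0333, 0.1699]
tool_rot: [2.178, 2.262, 0.004]
ft_force: [0.1, -0.1, 0.3]
grip_width: 0.005
grip_force: 0.0
```

```bash
python3 door.py; python3 -c "
import numpy as np
r,c=130,20
for st in (1,3):
  for k in range(1,6):
    t=np.radians(st*k);print(st*k,round(r-r*np.cos(t)-c*np.sin(t),1),round(-c-r*np.sin(t)+c*np.cos(t),1))"
```

```text
top 80 ((630.4464111328125, 115.84429931640625), (12.19848346710205, 45.935150146484375), 1.152716875076294) 0.2128606104421804
scene 146 ((651.6687622070312, 62.23786926269531), (160.50177001953125, 43.17359161376953), 89.84436798095703) 0.21016800303828753
17.3667 [0.65979733 0.03330676 0.16940896] [2.17892847 2.26216043 0.0024336 ] [-0.23770365 -0.11909731  0.10267325]
1 -0.3 -2.3
2 -0.6 -4.5
3 -0.9 -6.8
4 -1.1 -9.1
5 -1.2 -11.4
3 -0.9 -6.8
6 -1.4 -13.7
9 -1.5 -20.6
12 -1.3 -27.5
15 -0.7 -34.3
```

Emit:
arm_command --pt "0 -0.9 -6.8 0 3" --pt "0 -1.4 -13.7 0 6" --pt "0 -1.5 -20.6 0 9" --pt "0 -1.3 -27.5 0 12" --pt "0 -0.7 -34.3 0 15"

```text
time: 17.78
position: [0.6254, 0.031, 0.1687]
tool_rot: [2.459, 1.955, 0.001]
ft_force: [-0.2, -0.4, -1.1]
grip_width: 0.007
grip_force: 0.1
```

Emit:
arm_command --pt "0 -0.9 -6.8 0 3" --pt "0 -1.4 -13.7 0 6" --pt "0 -1.5 -20.6 0 9" --pt "0 -1.3 -27.5 0 12" --pt "0 -0.7 -34.3 0 15"

```text
time: 18.2
position: [0.5917, 0.0381, 0.1687]
tool_rot: [2.693, 1.617, 0.001]
ft_force: [0.5, -1.4, 0.6]
grip_width: 0.008
grip_force: 0.1
```

```bash
cat > ang.py <<'E'
from meas import *
H=np.array([.6304,.1625])
for n in('top','scene'):
    im,d,p=shot(n);w=cloud(d,p);z=w[...,2]
    r=np.hypot(w[...,0]-H[0],w[...,1]-H[1]);m=(z>.211)&(z<.220)&(r<.185)&(r>.02)
    # near-hinge/top rail points not gripper: report per-point bearing histogram
    b=np.degrees(np.arctan2(w[...,1]-H[1],w[...,0]-H[0]))[m]%360;h,e=np.histogram(b,bins=np.arange(170,290,4));k=h.argmax()
    s=abs(b-e[k]-2)<5;print(n,m.sum(),'bearing peak',e[k],h.max(),'median',np.median(b[s]).round(1),'->open deg',(np.median(b[s])-182).round(1))
s=get_state();print(s['time'],s['position'],s['ft_force'],s['torque'])
E
python3 ang.py
```

```text
top 75 bearing peak 238 19 median 240.8 ->open deg 58.8
scene 210 bearing peak 242 25 median 244.8 ->open deg 62.8
18.3 [0.59138734 0.03873674 0.16872588] [ 0.31594386 -0.1775071  -0.98412018] [-0.09458372  0.07850846 -0.02945867]
```

Emit:
arm_command --pt "0 -0.9 -6.8 0 3" --pt "0 -1.4 -13.7 0 6" --pt "0 -1.5 -20.6 0 9" --pt "0 -1.3 -27.5 0 12" --pt "0 -0.7 -34.3 0 15"

```text
time: 18.72
position: [0.5615, 0.0534, 0.1686]
tool_rot: [2.88, 1.254, 0.001]
ft_force: [0.4, 0.7, 0.7]
grip_width: 0.005
grip_force: 0.1
```

Emit:
arm_command --pt "0 -0.9 -6.8 0 3" --pt "0 -1.4 -13.7 0 6" --pt "0 -1.5 -20.6 0 9" --pt "0 -1.3 -27.5 0 12" --pt "0 -0.7 -34.3 0 15"

```text
time: 19.13
position: [0.5359, 0.0764, 0.1687]
tool_rot: [3.019, 0.868, 0.002]
ft_force: [0.4, -0.9, -0.0]
grip_width: 0.009
grip_force: 0.1
```

Emit:
arm_command --pt "0 -0.7 -4.5 0 2" --pt "0 -1.1 -9.1 0 4" --pt "0 -1.3 -13.7 0 6" --pt "0 -1.4 -18.3 0 8" --pt "0 -1.4 -22.8 0 10"

```text
time: 19.55
position: [0.5227, 0.095, 0.1687]
tool_rot: [3.083, 0.603, 0.001]
ft_force: [0.6, -0.1, -1.0]
grip_width: 0.004
grip_force: 0.1
```

```bash
python3 ang.py
```

```text
top 32 bearing peak 198 5 median 199.6 ->open deg 17.6
scene 239 bearing peak 202 36 median 205.0 ->open deg 23.0
19.65 [0.52243669 0.09573042 0.168574  ] [ 0.48989765  0.61230273 -0.37184491] [-0.07379972  0.11976224 -0.0189797 ]
```

Emit:
arm_command --pt "0 -0.7 -4.5 0 2" --pt "0 -1.1 -9.1 0 4" --pt "0 -1.3 -12.5 0 5.5" --pt "0 -1.4 -16 0 7" --pt "0 -1.4 -18.3 0 8"

```text
time: 20.07
position: [0.5143, 0.1114, 0.1685]
tool_rot: [3.118, 0.388, 0.001]
ft_force: [-0.8, -1.0, 0.3]
grip_width: 0.008
grip_force: 0.1
```

Emit:
arm_command --pt "0 -0.3 -2.3 0 1" --pt "0 -0.6 -4.5 0 2" --pt "0 -0.9 -6.8 0 3" --pt "0 -1.1 -9.1 0 4" --pt "0 -1.2 -11.4 0 5"

```text
time: 20.48
position: [0.51, 0.1224, 0.1683]
tool_rot: [-3.132, -0.248, -0.0]
ft_force: [-0.1, -0.9, 0.4]
grip_width: 0.003
grip_force: 0.1
```

```bash
python3 ang.py
```

```text
top 42 bearing peak 186 9 median 188.5 ->open deg 6.5
scene 230 bearing peak 190 36 median 192.3 ->open deg 10.3
20.5833 [0.5098322  0.12280225 0.16823456] [ 0.09874222 -0.19079141 -0.18671344] [-0.20148356  0.16394997 -0.02724306]
```

Emit:
arm_command --pt "0 -0.3 -2 0 1" --pt "0 -0.6 -4 0 2" --pt "0 -0.9 -6 0 3" --pt "0 -1.1 -8 0 4" --pt "0 -1.1 -9 0 4"

```text
time: 21.0
position: [0.5074, 0.1314, 0.1683]
tool_rot: [-3.138, -0.14, 0.0]
ft_force: [-0.1, 0.0, 0.7]
grip_width: 0.003
grip_force: 0.1
```

Emit:
arm_command --pt "0 0 -1 0 0.5" --pt "0 0 -2 0 1" --pt "0 0 -3 0 1.5" --pt "0 0 -3 0 1.5"

```text
time: 21.33
position: [0.5072, 0.1342, 0.1683]
tool_rot: [-3.14, -0.099, -0.0]
ft_force: [0.0, -0.5, 1.7]
grip_width: 0.006
grip_force: 0.0
```

```bash
python3 ang.py
```

```text
top 43 bearing peak 182 11 median 183.0 ->open deg 1.0
scene 238 bearing peak 186 40 median 187.8 ->open deg 5.8
21.4333 [0.50725294 0.13392978 0.16826503] [0.61310571 0.44079064 0.47138975] [-0.09529205  0.18353038  0.00871657]
```

Emit:
arm_command --pt "0 0 -0.5 0 0" --pt "0 0 -1 0 0" --pt "0 0 -1.5 0 0" --pt "0 0 -1.5 0 0"

```text
time: 21.77
position: [0.5071, 0.1356, 0.1683]
tool_rot: [-3.14, -0.1, -0.0]
ft_force: [0.2, 0.3, 0.1]
grip_width: 0.004
grip_force: 0.1
```

Emit:
arm_command --pt "0 0 -0.5 0 0" --pt "0 0 -1 0 0" --pt "0 0 -1 0 0"

```text
time: 22.02
position: [0.5071, 0.1366, 0.1683]
tool_rot: [-3.14, -0.1, -0.0]
ft_force: [-0.5, 0.1, 0.4]
grip_width: 0.004
grip_force: 0.1
```

Emit:
arm_command --pt "0 0 -0.5 0 0" --pt "0 0 -1 0 0" --pt "0 0 -1 0 0"

```text
time: 22.27
position: [0.507, 0.1376, 0.1683]
tool_rot: [-3.14, -0.1, -0.0]
ft_force: [-0.7, 0.4, -0.7]
grip_width: 0.003
grip_force: 0.1
```

Emit:
arm_command --pt "0 0 -0.5 0 0" --pt "0 0 -1 0 0" --pt "0 0 -1 0 0"

```text
time: 22.52
position: [0.5069, 0.1386, 0.1683]
tool_rot: [-3.14, -0.1, -0.0]
ft_force: [-0.5, -0.5, -0.1]
grip_width: 0.006
grip_force: 0.1
```

Emit:
arm_command --pt "0 0 -0.5 0 0" --pt "0 0 -1 0 0" --pt "0 0 -1 0 0"

```text
time: 22.77
position: [0.5069, 0.1396, 0.1683]
tool_rot: [-3.14, -0.1, -0.0]
ft_force: [-0.6, -0.1, 0.7]
grip_width: 0.003
grip_force: 0.1
```

Emit:
arm_command --pt "0 0 -0.5 0 0" --pt "0 0 -1 0 0" --pt "0 0 -1 0 0"

```text
time: 23.02
position: [0.5068, 0.1406, 0.1683]
tool_rot: [-3.14, -0.1, -0.0]
ft_force: [0.0, -0.4, 0.5]
grip_width: 0.006
grip_force: 0.1
```

```bash
python3 ang.py; python3 - <<'E'
from meas import *
im,d,p=shot('top');w=cloud(d,p);z=w[...,2]
m=(z>.209)&(z<.222)&(w[...,0]>.44)&(w[...,0]<.625)&(w[...,1]>.12)&(w[...,1]<.172);P=w[m][:,:2]*1000
for a in range(440,630,20):
    q=P[(P[:,0]>=a)&(P[:,0]<a+20)]
    if len(q): print(a,len(q),q[:,1].min().round(1),q[:,1].max().round(1))
E
```

```text
top 39 bearing peak 182 10 median 183.2 ->open deg 1.2
scene 235 bearing peak 186 33 median 186.9 ->open deg 4.9
23.1167 [0.50679533 0.14047945 0.16825481] [-1.0433252  -0.60027533  0.28522454] [-0.02971744  0.18589384  0.01361477]
580 19 154.8 166.7
600 19 155.2 167.3
```

Emit:
arm_command --pt "0 0 -0.5 0 0" --pt "0 0 -1 0 0" --pt "0 0 -1 0 0"

```text
time: 23.42
position: [0.5067, 0.1416, 0.1683]
tool_rot: [-3.14, -0.1, -0.0]
ft_force: [0.0, 0.1, -0.3]
grip_width: 0.009
grip_force: 0.1
```

Emit:
arm_command --pt "0 0 -0.5 0 0" --pt "0 0 -1 0 0" --pt "0 0 -1 0 0"

```text
time: 23.67
position: [0.5067, 0.1426, 0.1683]
tool_rot: [-3.14, -0.1, -0.0]
ft_force: [-1.0, 0.9, -0.1]
grip_width: 0.004
grip_force: 0.1
```

Emit:
arm_command --pt "0 0 -0.5 0 0" --pt "0 0 -1 0 0" --pt "0 0 -1 0 0"

```text
time: 23.92
position: [0.5067, 0.1431, 0.1683]
tool_rot: [3.14, 0.1, 0.0]
ft_force: [-0.1, 0.2, 0.8]
grip_width: 0.005
grip_force: 0.4
```

Emit:
arm_command --pt "0 0 -0.5 0 0" --pt "0 0 -0.5 0 0" --pt "0 0 -0.5 0 0"

```text
time: 24.17
position: [0.5066, 0.1433, 0.1683]
tool_rot: [3.139, 0.099, -0.0]
ft_force: [-0.3, -1.7, 1.4]
grip_width: 0.003
grip_force: 1.2
```

Emit:
arm_command --pt "0 0 -0.5 0 0" --pt "0 0 -0.5 0 0" --pt "0 0 -0.5 0 0"

```text
time: 24.42
position: [0.5066, 0.1434, 0.1682]
tool_rot: [3.139, 0.099, -0.0]
ft_force: [-1.0, -4.5, 1.3]
grip_width: 0.008
grip_force: 2.4
```

The door is on the bumpers (y stopped, ~4.5 N reaction). I back off slowly, lift away and check.

Emit:
arm_command --pt "0 0 0.5 0 0" --pt "0 0 1 0 0" --pt "0 0 1.5 0 0" --pt "0 0 3 0 0" --pt "0 0 6 0 0"

```text
time: 24.83
position: [0.5069, 0.1402, 0.1683]
tool_rot: [-3.138, -0.103, -0.001]
ft_force: [0.3, -0.1, 0.0]
grip_width: 0.008
grip_force: 0.0
```

Emit:
arm_command --pt "0 0 10 0 0" --pt "0 0 20 0 0" --pt "0 0 35 -10 0" --pt "0 0 50 -40 0" --pt "0 0 65 -75 0"

```text
time: 25.25
position: [0.5096, 0.071, 0.243]
tool_rot: [3.139, 0.098, -0.006]
ft_force: [0.8, 1.0, 0.1]
grip_width: 0.006
grip_force: 0.0
```

Emit:
arm_command --pt "0 0 38 -30 0" --pt "0 0 76 -60 0" --pt "0 0 114 -60 0" --pt "0 0 114 -60 0" --pt "0 0 114 -60 0"

```text
time: 25.67
position: [0.5184, -0.0467, 0.3053]
tool_rot: [-3.14, -0.085, -0.005]
ft_force: [-0.4, 0.2, 0.0]
grip_width: 0.006
grip_force: 0.0
```

```bash
python3 - <<'E'
from meas import *
s=get_state();print(s['time'],s['position'],s['ft_force'])
im2,d,p=shot('scene');w=cloud(d,p);z=w[...,2]
m=(z>.04)&(z<.2)&(w[...,0]>.46)&(w[...,0]<.62)&(w[...,1]>.12)&(w[...,1]<.165)
P=w[m];f=cv2.fitLine((P[:,:2]*1000).astype(np.float32),cv2.DIST_HUBER,0,.01,.01).ravel();print('door face',m.sum(),f,'deg',np.degrees(np.arctan2(f[1],f[0])))
im,d,p=shot('top');w=cloud(d,p);z=w[...,2]
for n,m in(('door',(z>.209)&(z<.222)&(w[...,0]>.45)&(w[...,0]<.615)&(w[...,1]>.13)&(w[...,1]<.172)),('case',(z>.23)&(z<.24)&(w[...,1]>.15)&(w[...,1]<.34))):
    P=w[m];print(n,m.sum(),cv2.minAreaRect((P[:,:2]*1000).astype(np.float32)),np.median(P[:,2]))
save(np.hstack([cv2.resize(im2[100:260,300:460],(500,500)),cv2.resize(im[150:260,220:330],(300,300))[:,:].repeat(1,0) if 0 else cv2.copyMakeBorder(cv2.resize(im[150:260,220:330],(300,300)),0,200,0,0,cv2.BORDER_CONSTANT)]),'fin.png')
E
```

```text
25.6667 [ 0.51843425 -0.04665366  0.30528413] [-0.36864952  0.21270594  0.03794928]
door face 2010 [9.8247433e-01 1.8639798e-01 5.4099103e+02 1.3973944e+02] deg 10.742648
door 191 ((530.5276489257812, 152.53932189941406), (157.2724151611328, 39.586238861083984), 0.9922657608985901) 0.21281069074883852
case 3537 ((536.2206420898438, 247.76296997070312), (188.78561401367188, 149.18548583984375), 1.2407358884811401) 0.23494050712306058
```

View pics/fin.png

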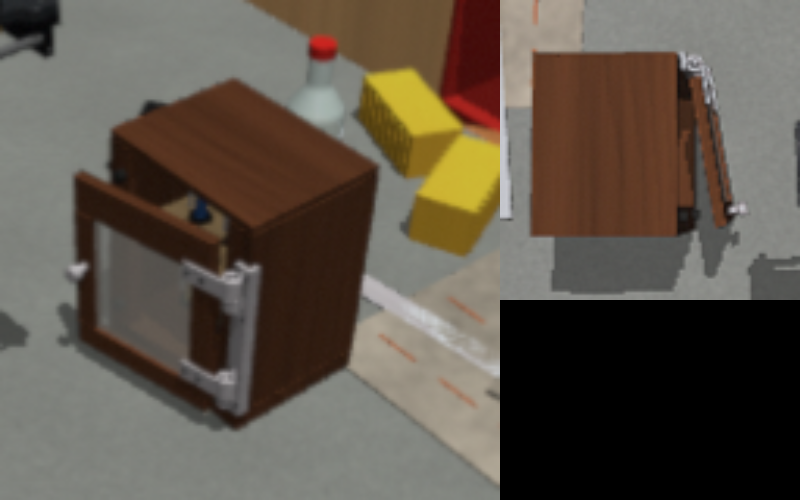

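The picture shows the door ~11° open: the bumpers pushed it back when I withdrew. I'll close it again, stop right at first touch and withdraw very slowly.

Emit:
arm_command --pt "0 0 -38 0 0" --pt "0 0 -76 0 0" --pt "0 0 -110 0 0" --pt "0 0 -138 0 0" --pt "0 0 -138 0 0"

```text
time: 26.18
position: [0.5073, 0.1072, 0.3019]
tool_rot: [-3.137, -0.122, 0.004]
ft_force: [1.0, 1.0, -1.0]
grip_width: 0.006
grip_force: 0.0
```

Emit:
arm_command --pt "0 0 0 30 0" --pt "0 0 0 65 0" --pt "0 0 0 100 0" --pt "0 0 0 130 0" --pt "0 0 0 135 0"

```text
time: 26.6
position: [0.505, 0.0977, 0.1627]
tool_rot: [3.137, 0.104, -0.015]
ft_force: [-0.9, -0.1, -0.6]
grip_width: 0.004
grip_force: 0.0
```

Emit:
arm_command --pt "0 0 -4 0 0" --pt "0 0 -8 0 0" --pt "0 0 -12 0 0" --pt "0 0 -15 0 0" --pt "0 0 -17 0 0"

```text
time: 27.02
position: [0.5094, 0.1157, 0.1698]
tool_rot: [-3.139, -0.102, -0.004]
ft_force: [0.2, 0.3, -0.4]
grip_width: 0.007
grip_force: 0.0
```

```bash
cat > fa.py <<'E'
from meas import *
im2,d,p=shot('scene');w=cloud(d,p);z=w[...,2]
m=(z>.04)&(z<.17)&(w[...,0]>.46)&(w[...,0]<.62)&(w[...,1]>.11)&(w[...,1]<.165)
P=w[m];f=cv2.fitLine((P[:,:2]*1000).astype(np.float32),cv2.DIST_HUBER,0,.01,.01).ravel();print('door face',m.sum(),f.round(3),'deg',np.degrees(np.arctan2(f[1],f[0])))
s=get_state();print(s['time'],s['position'],s['ft_force'],s['grip_force'])
E
python3 fa.py
```

```text
door face 1612 [9.82000e-01 1.88000e-01 5.39503e+02 1.40121e+02] deg 10.853066
27.0667 [0.50914753 0.11584494 0.16949886] [-0.34055638 -0.0854488   0.07501547] 0.0
```

Emit:
arm_command --pt "0 0 -2 0 0" --pt "0 0 -4 0 0" --pt "0 0 -6 0 0" --pt "0 0 -8 0 0" --pt "0 0 -10 0 0"

```text
time: 27.48
position: [0.5078, 0.1245, 0.1682]
tool_rot: [3.14, 0.1, -0.0]
ft_force: [0.5, 0.7, 0.3]
grip_width: 0.006
grip_force: 0.1
```

Emit:
arm_command --pt "0 0 -2 0 0" --pt "0 0 -4 0 0" --pt "0 0 -6 0 0" --pt "0 0 -8 0 0" --pt "0 0 -10 0 0"

```text
time: 27.9
position: [0.5072, 0.1346, 0.1683]
tool_rot: [-3.14, -0.1, -0.0]
ft_force: [-0.1, -0.7, 0.5]
grip_width: 0.007
grip_force: 0.1
```

Emit:
arm_command --pt "0 0 -1 0 0" --pt "0 0 -2 0 0" --pt "0 0 -3 0 0" --pt "0 0 -4 0 0" --pt "0 0 -4.5 0 0"

```text
time: 28.32
position: [0.5069, 0.139, 0.1683]
tool_rot: [-3.14, -0.1, -0.0]
ft_force: [0.5, -0.2, 0.1]
grip_width: 0.009
grip_force: 0.1
```

```bash
python3 fa.py
```

```text
door face 1455 [9.98000e-01 6.00000e-02 5.39383e+02 1.51946e+02] deg 3.4315531
28.3667 [0.50691327 0.13912936 0.16828186] [ 0.15331315 -0.41804407  0.34374968] 0.05454941918287659
```

Emit:
arm_command --pt "0 0 -0.6 0 0" --pt "0 0 -1.2 0 0" --pt "0 0 -1.8 0 0" --pt "0 0 -2.4 0 0" --pt "0 0 -2.9 0 0"

```text
time: 28.78
position: [0.5067, 0.1419, 0.1683]
tool_rot: [-3.14, -0.1, -0.0]
ft_force: [0.2, -0.3, 0.0]
grip_width: 0.004
grip_force: 0.1
```

Emit:
arm_command --pt "0 0 -0.2 0 0" --pt "0 0 -0.4 0 0" --pt "0 0 -0.6 0 0" --pt "0 0 -0.7 0 0" --pt "0 0 -0.7 0 0"

```text
time: 29.2
position: [0.5067, 0.1425, 0.1683]
tool_rot: [-3.14, -0.1, -0.0]
ft_force: [-0.0, -0.6, -0.3]
grip_width: 0.006
grip_force: 0.1
```

Emit:
arm_command --pt "0 0 0.05 0 0" --pt "0 0 0.1 0 0" --pt "0 0 0.2 0 0" --pt "0 0 0.3 0 0" --pt "0 0 0.4 0 0"

```text
time: 29.62
position: [0.5067, 0.1421, 0.1683]
tool_rot: [-3.14, -0.1, -0.0]
ft_force: [-0.9, -0.5, -0.5]
grip_width: 0.005
grip_force: 0.1
```

Emit:
arm_command --pt "0 0 0.2 0 0" --pt "0 0 0.4 0 0" --pt "0 0 0.6 0 0" --pt "0 0 0.8 0 0" --pt "0 0 1 0 0"

```text
time: 30.03
position: [0.5068, 0.1411, 0.1683]
tool_rot: [-3.14, -0.1, -0.0]
ft_force: [0.7, 0.5, 0.2]
grip_width: 0.001
grip_force: 0.0
```

```bash
python3 fa.py
```

```text
door face 1437 [9.99000e-01 4.40000e-02 5.38619e+02 1.53710e+02] deg 2.545183
30.0833 [0.50676303 0.14105304 0.16827192] [-0.20741349  0.14200705 -0.10843365] 0.032458007809810216
```

Emit:
arm_command --pt "0 0 0.2 0 0" --pt "0 0 0.5 0 0" --pt "0 0 1 0 0" --pt "0 0 2 0 0" --pt "0 0 4 0 0"

```text
time: 30.5
position: [0.507, 0.1372, 0.1683]
tool_rot: [-3.14, -0.1, -0.0]
ft_force: [-0.4, -0.2, 0.2]
grip_width: 0.007
grip_force: 0.0
```

```bash
python3 fa.py
```

```text
door face 1452 [9.98000e-01 6.60000e-02 5.37794e+02 1.51818e+02] deg 3.7617111
30.55 [0.50710657 0.13650535 0.16829326] [-0.86498591 -0.78143222 -0.03641379] 0.0
```

Emit:
arm_command --pt "0 0 6 0 0" --pt "0 0 20 0 0" --pt "0 0 40 -10 0" --pt "0 0 60 -40 0" --pt "0 0 75 -70 0"

```text
time: 30.97
position: [0.5107, 0.0585, 0.238]
tool_rot: [3.138, 0.096, -0.005]
ft_force: [1.3, 0.1, 0.9]
grip_width: 0.006
grip_force: 0.0
```

Emit:
arm_command --pt "0 0 38 -30 0" --pt "0 0 76 -60 0" --pt "0 0 100 -60 0" --pt "0 0 100 -60 0" --pt "0 0 100 -60 0"

```text
time: 31.38
position: [0.5182, -0.0418, 0.2992]
tool_rot: [-3.14, -0.089, -0.003]
ft_force: [0.1, 0.1, -1.2]
grip_width: 0.005
grip_force: 0.0
```

```bash
python3 fa.py; python3 - <<'E'
from meas import *
im,d,p=shot('scene');w=cloud(d,p);z=w[...,2]
# case right side/top front edge direction in same camera
m=(z>.231)&(z<.239)&(w[...,1]>.15)&(w[...,1]<.34)&(w[...,0]>.4)&(w[...,0]<.66)
print('case (scene)',cv2.minAreaRect((w[m][:,:2]*1000).astype(np.float32)))
im,d,p=shot('top');w=cloud(d,p);z=w[...,2]
m=(z>.205)&(z<.222)&(w[...,0]>.44)&(w[...,0]<.615)&(w[...,1]>.135)&(w[...,1]<.172)
P=w[m]*1000
for a in range(440,620,20):
    q=P[(P[:,0]>=a)&(P[:,0]<a+20)]
    if len(q): print(a,len(q),q[:,1].min().round(1),np.median(q[:,1]).round(1),q[:,1].max().round(1))
print(get_state()['time'],get_state()['qd'].round(3))
E
```

```text
door face 1489 [9.96000e-01 8.40000e-02 5.37704e+02 1.50086e+02] deg 4.834438
31.4333 [ 0.51785816 -0.03918646  0.29830111] [-0.23711917  0.61777742  0.18267998] 0.0
case (scene) ((538.0977783203125, 246.65362548828125), (192.131591796875, 155.03817749023438), 1.3285157680511475)
440 19 140.5 148.8 170.9
460 31 143.0 148.8 171.2
480 34 143.4 149.7 155.7
500 28 146.8 151.4 156.3
520 31 147.3 153.3 159.7
540 31 148.3 154.1 159.8
560 32 151.3 157.1 163.4
580 34 151.7 157.9 163.9
600 13 155.1 158.1 164.1
31.5333 [-0.012  0.007 -0.014  0.004  0.002  0.     0.001]
```

Emit:
arm_command --pt "0 0 0 0 0" --pt "0 0 0 0 0" --pt "0 0 0 0 0" --pt "0 0 0 0 0" --pt "0 0 0 0 0"

```text
time: 31.95
position: [0.5181, -0.0372, 0.2981]
tool_rot: [3.14, 0.101, -0.0]
ft_force: [0.7, 0.1, -0.0]
grip_width: 0.006
grip_force: 0.0
```

Emit:
arm_command --pt "0 0 0 0 0" --pt "0 0 0 0 0" --pt "0 0 0 0 0" --pt "0 0 0 0 0" --pt "0 0 0 0 0"

```text
time: 32.37
position: [0.5182, -0.0376, 0.2983]
tool_rot: [-3.14, -0.1, -0.0]
ft_force: [-0.2, -0.5, 0.1]
grip_width: 0.002
grip_force: 0.0
```

```bash
python3 fa.py;python3 fa.py; python3 - <<'E'
from meas import *
im,d,p=shot('top');w=cloud(d,p);z=w[...,2]
m=(z>.205)&(z<.222)&(w[...,0]>.475)&(w[...,0]<.6)&(w[...,1]>.135)&(w[...,1]<.168)
f=cv2.fitLine((w[m][:,:2]*1000).astype(np.float32),cv2.DIST_HUBER,0,.01,.01).ravel();print('top rail',np.degrees(np.arctan2(f[1],f[0])),f)
m=(z>.23)&(z<.24)&(w[...,1]>.15)&(w[...,1]<.34);P=w[m][:,:2]*1000;E=np.array([[ (a+5),np.percentile(P[(P[:,0]>a)&(P[:,0]<a+10)][:,1],3)] for a in range(445,625,10)]);print('case front',np.degrees(np.polyfit(*E.T,1)[0]),np.polyval(np.polyfit(*E.T,1),536))
E
```

```text
door face 1475 [9.97000e-01 8.30000e-02 5.38176e+02 1.50056e+02] deg 4.7868357
32.4167 [ 0.51816001 -0.03754177  0.29827708] [0.34709941 0.4913064  0.47263685] 0.0
door face 1484 [9.97000e-01 8.30000e-02 5.37921e+02 1.50117e+02] deg 4.7788715
32.4667 [ 0.51815428 -0.03755978  0.29827933] [ 0.59120493 -0.085622    0.22457062] 0.0
top rail 4.9837193 [9.9621940e-01 8.6872675e-02 5.3739966e+02 1.5378918e+02]
case front 1.6621287455289921 177.67088264300278
```

At rest ~3.3° open, which is in tolerance but less than fully shut. One more nudge, stopping just short of the bumpers so there is no rebound.

Emit:
arm_command --pt "0 0 -38 0 0" --pt "0 0 -76 0 0" --pt "0 0 -110 0 0" --pt "0 0 -138 0 0" --pt "0 0 -138 0 0"

```text
time: 32.93
position: [0.508, 0.1083, 0.2976]
tool_rot: [-3.137, -0.117, 0.002]
ft_force: [0.2, 0.3, -0.5]
grip_width: 0.007
grip_force: 0.0
```

Emit:
arm_command --pt "0 0 0 30 0" --pt "0 0 0 65 0" --pt "0 0 0 100 0" --pt "0 0 0 125 0" --pt "0 0 0 130 0"

```text
time: 33.35
position: [0.5061, 0.0992, 0.1638]
tool_rot: [3.137, 0.1, -0.011]
ft_force: [0.1, -0.3, -0.7]
grip_width: 0.004
grip_force: 0.0
```

Emit:
arm_command --pt "0 0 -7 0 0" --pt "0 0 -14 0 0" --pt "0 0 -20 0 0" --pt "0 0 -26 0 0" --pt "0 0 -30 0 0"

```text
time: 33.77
position: [0.5083, 0.1319, 0.1697]
tool_rot: [-3.138, -0.102, -0.004]
ft_force: [-0.1, 0.4, 0.5]
grip_width: 0.005
grip_force: 0.0
```

```bash
python3 fa.py
```

```text
door face 1478 [9.96000e-01 8.50000e-02 5.38452e+02 1.50092e+02] deg 4.8763814
33.8167 [0.5079196  0.13254939 0.16934326] [-0.46837785  0.6176472  -1.01258735] 0.0
```

Emit:
arm_command --pt "0 0 -1 0 0" --pt "0 0 -2 0 0" --pt "0 0 -3 0 0" --pt "0 0 -4 0 0" --pt "0 0 -5 0 0"

```text
time: 34.23
position: [0.5072, 0.135, 0.1683]
tool_rot: [-3.14, -0.099, -0.0]
ft_force: [-0.4, 0.1, -0.5]
grip_width: 0.002
grip_force: 0.0
```

Emit:
arm_command --pt "0 0 -0.8 0 0" --pt "0 0 -1.6 0 0" --pt "0 0 -2.4 0 0" --pt "0 0 -3.2 0 0" --pt "0 0 -4 0 0"

```text
time: 34.65
position: [0.5069, 0.1391, 0.1682]
tool_rot: [3.14, 0.1, -0.0]
ft_force: [0.3, -0.4, -0.2]
grip_width: 0.007
grip_force: 0.1
```

Emit:
arm_command --pt "0 0 -0.4 0 0" --pt "0 0 -0.8 0 0" --pt "0 0 -1.2 0 0" --pt "0 0 -1.5 0 0" --pt "0 0 -1.7 0 0"

```text
time: 35.07
position: [0.5068, 0.1409, 0.1683]
tool_rot: [-3.14, -0.1, -0.0]
ft_force: [0.9, -0.1, 0.1]
grip_width: 0.008
grip_force: 0.1
```

```bash
python3 fa.py
```

```text
door face 1440 [9.99000e-01 4.80000e-02 5.37458e+02 1.53334e+02] deg 2.7534947
35.1167 [0.50678437 0.14086715 0.16826577] [-0.405856   -0.15537065  0.68439287] 0.07448846343322657
```

Emit:
arm_command --pt "0 0 0 0 0" --pt "0 0 0.1 0 0" --pt "0 0 0.2 0 0" --pt "0 0 0.4 0 0" --pt "0 0 0.8 0 0"

```text
time: 35.53
position: [0.5069, 0.14, 0.1683]
tool_rot: [-3.14, -0.1, -0.0]
ft_force: [-0.4, -0.2, 0.7]
grip_width: 0.005
grip_force: 0.0
```

Emit:
arm_command --pt "0 0 0.5 0 0" --pt "0 0 1.5 0 0" --pt "0 0 3 0 0" --pt "0 0 8 0 0" --pt "0 0 20 0 0"

```text
time: 35.95
position: [0.5079, 0.121, 0.1682]
tool_rot: [-3.139, -0.104, 0.0]
ft_force: [1.3, 0.3, -0.3]
grip_width: 0.006
grip_force: 0.0
```

```bash
python3 fa.py
```

```text
door face 1437 [9.97000e-01 8.20000e-02 5.38956e+02 1.50692e+02] deg 4.6751676
36.0 [0.50844816 0.11647223 0.16834997] [-9.80126306e-01 -2.61346228e+00  7.92089815e-04] 0.0
```

Emit:
arm_command --pt "0 0 20 0 0" --pt "0 0 40 -10 0" --pt "0 0 60 -40 0" --pt "0 0 75 -70 0" --pt "0 0 85 -100 0"

```text
time: 36.42
position: [0.5131, 0.0316, 0.2694]
tool_rot: [3.14, 0.094, -0.001]
ft_force: [0.9, 0.6, 0.3]
grip_width: 0.002
grip_force: 0.0
```

Emit:
arm_command --pt "0 0 30 0 0" --pt "0 0 50 0 0" --pt "0 0 50 0 0" --pt "0 0 50 0 0" --pt "0 0 50 0 0"

```text
time: 36.83
position: [0.5164, -0.0144, 0.268]
tool_rot: [-3.139, -0.1, 0.001]
ft_force: [0.6, 0.2, -0.3]
grip_width: 0.003
grip_force: 0.0
```

```bash
python3 fa.py
```

```text
door face 1479 [9.97000e-01 8.00000e-02 5.37248e+02 1.50547e+02] deg 4.6009593
36.8833 [ 0.51645846 -0.01383199  0.2679354 ] [ 0.13867456  0.11895694 -0.45493202] 0.0
```

```bash
python3 - <<'E'
from meas import *
im,d,p=shot('wrist');w=cloud(d,p);z=w[...,2]
def fit(m,n):
    P=w[m][:,:2]*1000
    if len(P)<50: print(n,len(P));return
    for name,q in(('lo',3),('hi',97)):
        E=[]
        for a in range(470,600,6):
            y=P[(P[:,0]>a)&(P[:,0]<a+6)][:,1]
            if len(y)>5:E.append((a+3,np.percentile(y,q)))
        E=np.array(E)
        if len(E)>4:f=np.polyfit(*E.T,1);print(n,name,len(E),np.degrees(np.arctan(f[0])).round(2),np.polyval(f,536).round(1))
fit((z>.21)&(z<.22)&(w[...,1]>.12)&(w[...,1]<.178)&(w[...,0]>.46)&(w[...,0]<.61),'door top')
fit((z>.228)&(z<.242)&(w[...,1]>.15)&(w[...,1]<.4),'case top')
E
```

```text
door top lo 22 4.6 148.8
door top hi 22 2.4 161.2
case top lo 21 1.75 172.8
case top hi 21 0.57 205.5
```

```bash
python3 - <<'E'
from meas import *
im,d,p=shot('wrist');w=cloud(d,p);z=w[...,2];x,y=w[...,0],w[...,1]
a=np.median(z[(x>.48)&(x<.6)&(y>.151)&(y<.157)&(z>.2)&(z<.225)]);b=np.median(z[(x>.48)&(x<.6)&(y>.18)&(y<.25)&(z>.225)]);print(a,b,b-a)
if abs(b-a-.02)<.0022: print(close_job())
E
```

```text
0.21238994033755398 0.23558925427508665 0.023199313937532662
```

```bash
python3 - <<'E'
from meas import *
im,d,p=shot('wrist');w=cloud(d,p);z=w[...,2];x,y=w[...,0],w[...,1]
q=z[(x>.48)&(x<.6)&(y>.145)&(y<.165)&(z>.2)&(z<.225)]*1000
h,e=np.histogram(q,bins=np.arange(200,226));print(dict(zip(e.tolist(),h.tolist())))
E
```

```text
{200: 121, 201: 105, 202: 106, 203: 125, 204: 99, 205: 132, 206: 116, 207: 137, 208: 124, 209: 147, 210: 155, 211: 427, 212: 701, 213: 735, 214: 522, 215: 143, 216: 17, 217: 0, 218: 0, 219: 0, 220: 0, 221: 0, 222: 0, 223: 0, 224: 0}
```

```bash
python3 -c "
from bench import *
print(close_job())"
```

```text
the job is handed in; nothing more can be done
None
```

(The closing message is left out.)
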